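Put the ear defenders up on the rising hanger

ROBOT

A 7-joint arm with a two-finger parallel gripper is mounted at the origin on the work surface. World frame = base frame: x ahead of the robot, y to its left, z up, the work surface at z = 0. Lengths are in mm, angles in degrees, forces in N, time in s.
With the tool pointing down it reaches from about 400 to 850 mm from the base axis. Payload 4.4 kg.
Tool frame: the origin (TCP) lies between the finger pads; the fingertips stand 8 mm ahead of it and the grasp point (between the pads) lies 11 mm behind it; y points along the fingers, z is the direction in which the jaws open and shut, and the axes are right-handed (so a half turn about y gives the same grasp; the last joint's range is limited). The gripper opens to 94 mm and grips with 3 to 60 N. Pads are 16 mm wide; open, the fingers measure 119 mm over their backs; the gripper's body (75 mm by 177 mm) begins 78 mm behind the grasp point.
Start: joints at [-3.77, 36.005, 2.206, 86.941, -1.547, 57.084, -1.146], TCP at [650.014, 0.028, 213.478] pointing down, gripper open.
Joint ranges: [-175.42, 175.42], [-21.48, 121.26], [-71.46, 75.88], [10.55, 141.38], [-63.04, 243.04], [13.31, 113.54], [-168.57, 168.57]. Speed limits (degrees/s): [147.25, 147.25, 180, 180, 180, 180, 180].

INTERFACE

Orientations are given as [roll, pitch, yaw] about the fixed x, y, z axes, in that order (R = Rz(yaw) Ry(pitch) Rx(roll)).
In Python, from bench import manip gives the robot as it stands.
- The arm moves only by the tool play_rows, never from a script. Its argument "motion" is a list of rows, each a list of 6 numbers: the shift along the tool's x, y, z in mm, then the turn, a rotation vector about the tool's x, y, z in degrees. In form: [[dx, dy, dz, rx, ry, rz], ...]. A call has 1 to 10 rows; each row shifts and turns the commanded pose from where the row before left it, along the tool's axes as they then stand; what a row does not reach is not made up. A row lasts 1/12 s, in which the tool goes at most 41.7 mm and 7.16 degrees, less where a joint would pass 70% of its speed; a pose out of reach is approached as far as the arm can. A call with a gripper value outside its range is refused whole. "claw" is the opening, from 0 (shut) to 1 (fully open), set as the call begins (left out, the last holds). The fingers move at their own pace and stop on an object; "force" is the grip in N (left out, the last holds). Time passes only in rows, so rows that do not move let the fingers close. It gives the time, the measured TCP pose, the force and the opening at its end, in the units of the state.
- manip.state(): the state, without advancing time (a new reading comes with each control period).
- manip.camera(name): name is "scene" or "side" or "wrist"; returns the picture (400x640x3 uint8, red, green, blue); there is no depth.
- manip.calibration(name): a dict with "fx", "fy", "cx", "cy" (pixels), "k1" (the pictures are not rectified: a ray, as slopes to the right and down, at radius r is drawn at 1 + k1 r^2 times it, then the intrinsics apply), "eye" and "orientation" of the camera in the world. Camera axes: x right, y up, looking along -z (the intrinsics and any distortion apply to the point x, -y, -z); pixel columns grow to the right and rows downward; lengths in mm; the calibration is good to about 2 mm. A picture is of the moment at which its call begins: read the wrist's pose just before it. calibration takes no time and is no camera call; for the wrist camera it gives the pose at the moment of the call.
- manip.job_done(): hands the job in, once; it reports no verdict.
The state is a dict: "time_s": time; "qpos": joint angles; "dq": joint speeds; "effort": joint torques, N m; "eef_pos": TCP position; "orientation": TCP orientation; "ft_force": force on the tool from outside, world axes, zero at the start; "ft_torque": the same for the moment, N m; "width": finger opening in mm.
Only numpy, scipy, OpenCV 4.12 (cv2) and the standard library are available. Lean on these libraries where they do the work, as an engineer would, in place of code of your own. Each camera call takes 0.05 s, during which the arm holds its last target.

TASK

Get the red ear defenders off the bench and onto the hanger. With the hanger's arm still down at its lowest, push the ear defenders along the bench, standing on their cups, never pinched, lifted or knocked over, until their headband straddles the arm; then raise the arm by one of its orange grips to its top stop, so that they are left hanging upright on it, clear of the bench and at rest. Do not disturb the cushions, puck, dish and jar standing around.

Things in the scene. Friction and masses are not known exactly. Their poses are not given: they have to be found in the camera images.
- ear_centre (a point): Ear defenders (rigid, red cups, 0.26 kg, 190 mm tall, 150 mm wide) standing on their cups: point midway between the cups, 95 mm above the underside. x runs fore-aft through the arch (both ways alike), y cup to cup, z up. Cups are upright blocks: 84 mm long in x, 96 mm high, from y = 35 (black pad) to 75 mm (red shell) on each side: a 70 mm gap. A few newtons slide them.
- ear: The ear defenders again, origin on the underside, same axes. Their steel band, 22 mm wide in x and 6 thick, rises from the cup tops at y = +/-66 mm, slopes in from 140 mm height and crosses at the crown: underside 182 mm above the cups' feet, flat over the middle 50 mm. The crown's soft cover adds nothing solid.
- bar_mid (a point): Mid-length point on the axis of the hanger's level round arm (aluminium, 16 mm diameter, axis 50 mm above the bench when down). x points along the arm to the column, z up. Free end: black disc, 28 mm diameter, its end at x = -68 mm. Carriage block (36 mm square, 18 below to 87 mm above the axis) begins at x = 67 mm. With the arm down, bar and disc pass between the cups, below the crown.
- stand: The hanger's stand, fixed to the bench; origin on the bench on the column's axis, 85 mm beyond bar_mid; axes as bar_mid. Column 18 mm diameter, 332 mm tall with a 30 mm cap. Its steel foot plate is 12 mm high, from x = -20 to 90 mm and y = -75 to 75 mm; the bench is bare under the arm before it.
- paddle_a (a point): Centre of an orange upright grip at one end of the carriage's cross bar, 85 mm to the column's -y side, 100 mm above the arm's axis. A plate 12 mm thick in x, 36 mm long in y, 52 mm high (top 22 mm above this point); axes as bar_mid. Take it from above with the fingers on either side of its thickness.
- paddle_b (a point): The like orange grip at the other end of the cross bar, 85 mm to the column's +y side. Either one raises the arm.
- hanger (a joint): Height of the hanger's arm above its lowest position, m: 0 down, 0.165 at the top stop. The carriage slides straight up and stays where it is left (friction); with the ear defenders on it takes about 16 N to raise.
- red_cushion_centre (a point): Bystander: loose red casing cushion, round, 52 mm diameter, 30 mm high; point at its centre.
- dark_cushion_centre (a point): Bystander: loose red-brown casing cushion, round, 64 mm diameter, 34 mm high; point at its centre.
- black_puck_centre (a point): Bystander: loose black round puck, 90 mm diameter, 30 mm high, a steel watch case 38 mm across fixed on top (to 38 mm height); point at the puck's centre.
- parts_dish_centre (a point): Bystander: loose white round parts dish, 100 mm diameter, 22 mm high; point at its centre.
- oil_jar_centre (a point): Bystander: loose amber jar with black cap, 50 mm diameter, 70 mm high; point at its centre.

How it is judged (in metres and radians):
On the way, in this order (a step that is already met when the one before it is completed fails the run):
1. the ear defenders stand on the bench astride the lowered arm (x of ear_centre in the frame of bar_mid between -0.045 and 0.045 m and y of ear_centre in the frame of bar_mid between -0.035 and 0.035 m and value of joint hanger below 0.012 m and angle between ear_centre's own z axis and vertical below 0.15 rad and height (world z) of ear_centre below 0.105 m and angle between the x axis of ear_centre and the x axis of bar_mid, either way round below 0.4 rad), for 0.2 s.
2. the arm is raised and carries the ear defenders clear of the bench (x of ear_centre in the frame of bar_mid between -0.045 and 0.045 m and y of ear_centre in the frame of bar_mid between -0.035 and 0.035 m and value of joint hanger above 0.15 m and height (world z) of ear_centre above 0.125 m), for 0.2 s.
At the end, for the whole second after the job is handed in: The arm is within 15 mm of its top stop and the ear defenders hang on it, band over the bar and within 50 mm of the middle of the arm, their centre more than 125 mm above the bench (cups about 30 mm or more clear), within 0.3 rad of upright, still, and let go (x of ear_centre in the frame of bar_mid between -0.05 and 0.05 m and y of ear_centre in the frame of bar_mid between -0.045 and 0.045 m and value of joint hanger above 0.15 m and height (world z) of ear_centre above 0.125 m and angle between ear_centre's own z axis and vertical below 0.3 rad and linear speed of ear below 0.05 m/s and angular speed of ear below 0.5 rad/s); the robot touches nothing.
It fails at once if the ear defenders are pinched or struck (more than 15 N from the fingers) (contact force between the fingers and ear above 15 N).
It fails at once if the ear defenders are lifted while the arm is down (value of joint hanger below 0.02 m and height (world z) of ear_centre above 0.118 m).
It fails at once if the ear defenders are knocked over (angle between ear_centre's own z axis and vertical above 0.5 rad).
It fails at once if the arm is raised before the ear defenders stand astride it (value of joint hanger above 0.03 m and height (world z) of ear_centre below 0.105 m and (x of ear_centre in the frame of bar_mid below -0.06 m or x of ear_centre in the frame of bar_mid above 0.06 m)).
It fails at once if a bystander is moved more than 20 mm (distance of any of red_cushion_centre, dark_cushion_centre, black_puck_centre, parts_dish_centre, oil_jar_centre from where it was at the start of the episode above 0.02 m).
It also fails if it takes over 64 s, if anything falls off the work surface, if the arm or the gripper's body presses on something with over 40 N, if the wrist force passes 120 N, or if a joint passes its speed limit or range.

## Working session

There is one attempt and no reset: what is moved stays moved. The work goes in short steps, Python scripts to look and compute and a tool call to move; the robot and the scene stay as the last step left them, time stands still between calls to the robot, and variables do not carry over. Pictures are saved under pics/ and viewed, and the job is handed in when it is done.

Besides the shell and the picture viewer there is one more tool, called after "Emit:" as a command line: name --pt "numbers of a row" for each row, then --argument value for the rest. play_rows: Moves the arm, as the interface text tells. Its arguments: {"type":"object","properties":{"motion":{"type":"array"},"claw":{"type":"number"},"force":{"type":"number"}},"required":["motion"]}

```bash
ls; mkdir -p pics; python3 - <<'E'
from bench import manip
import cv2
s=manip.state();print(s)
for n in ["scene","side","wrist"]:
    c=manip.calibration(n);print(n,c)
    im=manip.camera(n);cv2.imwrite(f"pics/{n}0.png",im[:,:,::-1])
E
```

```text
pics
{'time_s': 0.0, 'qpos': array([-3.76879316, 36.0578688 ,  2.20371544, 86.9941549 , -1.54763997,
       57.08435175, -1.14460132]), 'dq': array([ 0.03448526, -0.06101091, -0.00857225, -0.00905561, -0.03004908,
        0.01355461,  0.10245876]), 'effort': array([ 1.05774864e-04, -5.49729431e+01,  1.14371493e+00, -1.86633307e+01,
       -5.21096285e-02,  2.37884105e-02,  1.36332897e-04]), 'eef_pos': array([6.49358152e+02, 6.55614555e-03, 2.12576626e+02]), 'orientation': array([-9.01066566e+01, -1.44828949e-03, -9.00011991e+01]), 'ft_force': array([0.77392937, 1.3525348 , 0.3768029 ]), 'ft_torque': array([ 0.00018684,  0.03057399, -0.02165755]), 'width': 93.84091179153371}
scene {'fx': 378.2312771647897, 'fy': 378.2312771647897, 'cx': 319.80836033291615, 'cy': 200.07675960622518, 'k1': 0.019135268257329547, 'eye': array([1013.80362819, -271.39556239,  893.84149543]), 'orientation': array([31.79494391, -0.41766586, 67.91081369])}
side {'fx': 415.1588566345585, 'fy': 415.1588566345585, 'cx': 316.3304312903144, 'cy': 192.23119471650756, 'k1': -0.043522803004234924, 'eye': array([ 511.58714764, -770.87251608,  749.56082283]), 'orientation': array([47.42007696, -0.61652143, -1.35629683])}
wrist {'fx': 299.1115382781666, 'fy': 299.1115382781666, 'cx': 323.37397448660596, 'cy': 195.10411423276545, 'k1': -0.038869089973840566, 'eye': array([649.43017501,  80.16201377, 383.03037192]), 'orientation': array([-16.03971705,   0.07479831,  -0.03118147])}
```

View pics/scene0.png

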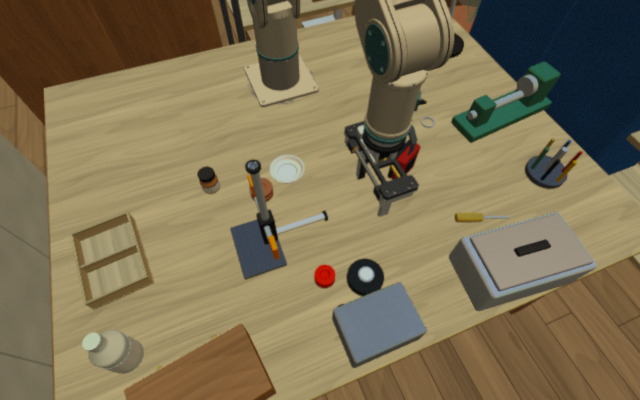

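View pics/side0.png

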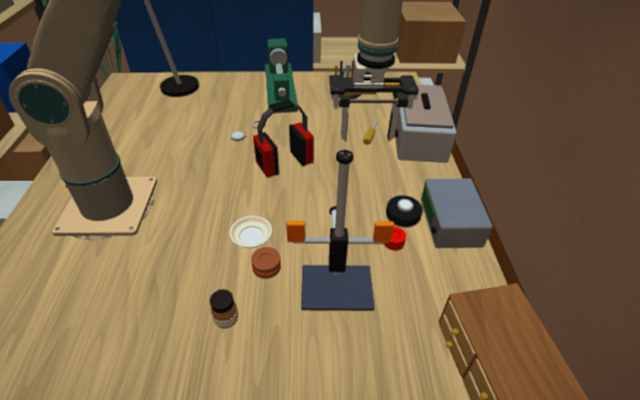

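View pics/wrist0.png

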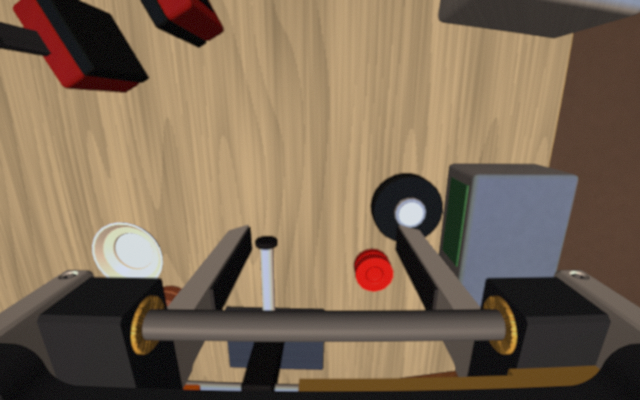

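```bash
cat > h.py <<'E'
import numpy as np, cv2
from scipy.spatial.transform import Rotation as R
def cam(c):
    Rm=R.from_euler('xyz',c['orientation'],degrees=True).as_matrix(); return Rm,np.array(c['eye'])
def proj(c,P):
    Rm,e=cam(c);q=(np.atleast_2d(P)-e)@Rm
    a=np.c_[q[:,0]/-q[:,2],-q[:,1]/-q[:,2]];r2=(a**2).sum(1,keepdims=True);a=a*(1+c['k1']*r2)
    return a*[c['fx'],c['fy']]+[c['cx'],c['cy']]
def unproj(c,uv,z):
    Rm,e=cam(c);uv=np.atleast_2d(uv).astype(float)
    d=(uv-[c['cx'],c['cy']])/[c['fx'],c['fy']];a=d.copy()
    for _ in range(20): a=d/(1+c['k1']*(a**2).sum(1,keepdims=True))
    ray=np.c_[a[:,0],-a[:,1],-np.ones(len(a))]@Rm.T
    return e+ray*((z-e[2])/ray[:,2])[:,None]
E
python3 - <<'E'
import cv2
a=cv2.imread('pics/side0.png')
c=a[90:190,220:360];cv2.imwrite('pics/c1.png',cv2.resize(c,None,fx=5,fy=5,interpolation=cv2.INTER_CUBIC))
c=a[145:315,280:440];cv2.imwrite('pics/c2.png',cv2.resize(c,None,fx=3.5,fy=3.5,interpolation=cv2.INTER_CUBIC))
a=cv2.imread('pics/scene0.png')
c=a[150:300,190:390];cv2.imwrite('pics/c3.png',cv2.resize(c,None,fx=4,fy=4,interpolation=cv2.INTER_CUBIC))
E
```

```text
(no output)
```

View pics/c1.png

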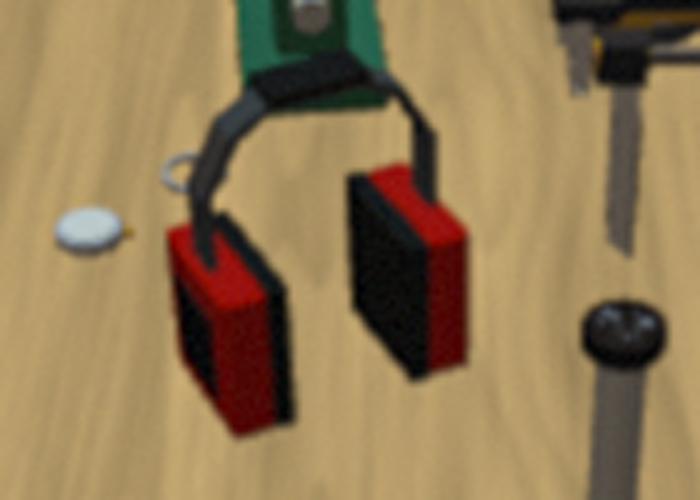

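View pics/c2.png

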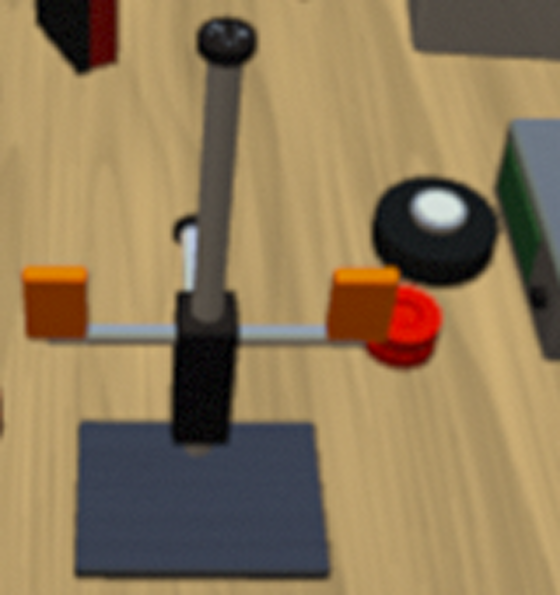

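View pics/c3.png

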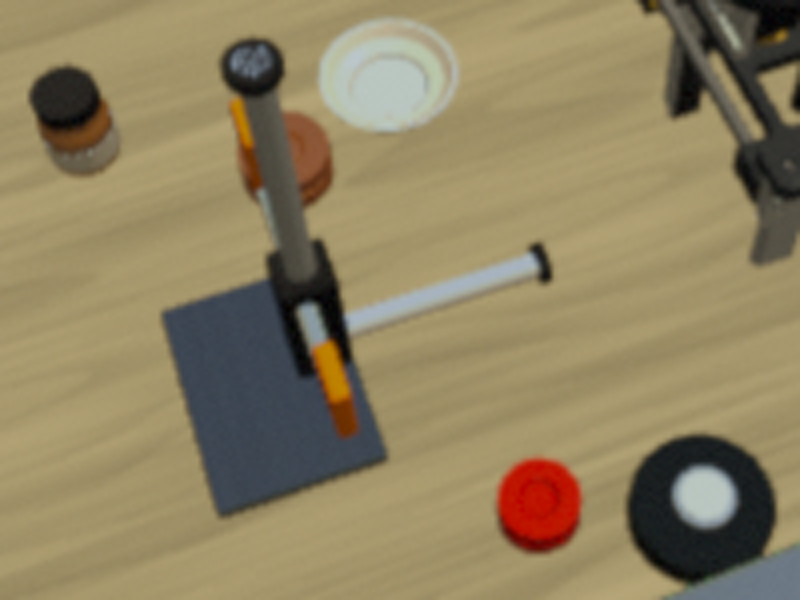

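```bash
cat > fit0.py <<'E'
from h import *
from bench import manip
from scipy.optimize import least_squares
C={n:manip.calibration(n) for n in('scene','side')}
def T(p,P):
    P=np.array(P,float);c,s=np.cos(p[2]),np.sin(p[2])
    return np.c_[p[0]+c*P[:,0]-s*P[:,1],p[1]+s*P[:,0]+c*P[:,1],P[:,2]]
def fit(obs,p0):
    def f(p):
        return np.concatenate([(proj(C[n],T(p,[m]))-uv).ravel() for n,m,uv in obs])
    r=least_squares(f,p0,loss='soft_l1');print(r.x[:2],np.degrees(r.x[2]));print(r.fun.reshape(-1,2).round(1).tolist());return r.x
# stand frame: x toward column from arm
S=[('side',(90,75,0),(302,309.3)),('side',(90,-75,0),(373.7,309.3)),('side',(-20,75,12),(303.1,265.9)),('side',(-20,-75,12),(369.1,265.9)),
('scene',(90,75,12),(230.75,228.75)),('scene',(90,-75,12),(245,278.75)),('scene',(-20,-75,12),(286.25,265)),
('scene',(0,0,332),(253,165.75)),('side',(0,0,332),(344.7,156.2)),('scene',(-153,0,50),(325.2,215.5))]
if __name__=='__main__':
    # stand x ~ -y world => yaw -90 ; its +y is world +x
    S=[(n,(m[0],-m[1],m[2]),uv) if m[0]!=0 and m[1] else (n,m,uv) for n,m,uv in S]
    ps=fit(S,[520,-230,-1.5])
    E=[((-42,-75,0),(267.6,177.4)),((-42,-35,0),(278.6,174)),((-42,75,0),(313.4,162.6)),((-42,35,0),(303,166)),((42,35,96),(290,125)),((-42,75,96),(313.4,137)),((42,35,0),(290.4,151.6)),((42,-75,96),(253.6,136.4))]
    # ear x -> away from camera (+y), y -> -x world?? right cup at +x : flip
    E=[('side',(m[0],-m[1],m[2]),uv) for m,uv in E]
    pe=fit(E,[430,100,1.5])
    c,s=np.cos(ps[2]),np.sin(ps[2]);d=pe[:2]-(ps[:2]+T(ps,[[-85,0,0]])[0,:2]-ps[:2])
    print('ear in bar frame',c*d[0]+s*d[1],-s*d[0]+c*d[1],np.degrees(pe[2]-ps[2]))
    print('barmid',T(ps,[[-85,0,50]]),'paddles',T(ps,[[0,-85,150],[0,85,150]]))
    for k,uv,z in [('red',(325,275),15),('puck',(366,277),15),('dish',(287,169),11),('dark',(262,190),17),('jar',(208,182),35)]:
        print(k,unproj(C['scene'],uv,z).round(0))
E
python3 fit0.py
```

```text
[ 576.91364703 -223.87425373] -91.11350532629379
[[-0.5, 1.4], [1.1, 1.4], [-0.6, -2.0], [1.0, -1.8], [-1.7, -1.0], [-1.1, 0.5], [0.8, -1.0], [-0.5, -0.1], [0.6, -2.1], [1.0, -0.3]]
[452.15691276 173.25125503] 115.63784881673277
[[-1.0, 0.9], [1.3, 0.2], [1.6, 0.7], [-0.5, 1.2], [-0.7, -0.9], [1.9, -1.2], [-0.1, -0.3], [-0.9, -2.5]]
ear in bar frame -309.62610383856196 -132.4505591459103 206.75135414302656
barmid [[ 578.56546146 -138.89030519   50.        ]] paddles [[ 491.9296985  -222.22243931  150.        ]
 [ 661.89759557 -225.52606815  150.        ]]
red [[ 715. -130.   15.]]
puck [[757. -39.  15.]]
dish [[ 376. -108.   11.]]
dark [[ 423. -197.   17.]]
jar [[ 355. -328.   35.]]
```

Emit:
play_rows --pt "-31 -4 -5 0 0 0" --pt "-31 -4 -5 0 0 0" --pt "-31 -4 -5 0 0 0" --pt "-31 -4 -5 0 0 0" --pt "-31 -4 -5 0 0 0" --pt "-31 -4 -5 0 0 0" --pt "-31 -4 -5 0 0 0" --pt "-31 -4 -5 0 0 0" --pt "0 0 0 0 0 0" --claw 1

```text
time_s: 0.9
eef_pos: [607.3, 257.9, 245.8]
orientation: [-90.1, 0.4, -89.4]
ft_force: [-0.3, 1.3, -0.5]
width: 94.3
```

```bash
python3 - <<'E'
from h import *
from bench import manip
s=manip.state();print(s['time_s'],s['eef_pos'],s['orientation'],s['qpos'])
c=manip.calibration('wrist');print(c['eye'],c['orientation'])
for n in ['wrist','scene','side']: cv2.imwrite(f'pics/{n}1.png',manip.camera(n)[:,:,::-1])
print(unproj(manip.calibration('side'),[(278,105),(238,135),(257,125)],0).round())
a=cv2.imread('pics/scene1.png')[80:240,280:480];cv2.imwrite('pics/s1c.png',cv2.resize(a,None,fx=3.5,fy=3.5,interpolation=cv2.INTER_CUBIC))
E
```

```text
0.9 [607.34999068 257.94226296 245.77377221] [-90.05826792   0.39032099 -89.41306157] [-26.30452542  35.13090521   1.85633757  83.0343572   -1.64381545
  61.75184317 -23.4232039 ]
[606.42080703 336.9064873  416.67323643] [-15.64814638   0.03724443   0.55632453]
[[417. 492.   0.]
 [299. 313.   0.]
 [354. 368.   0.]]
```

View pics/wrist1.png

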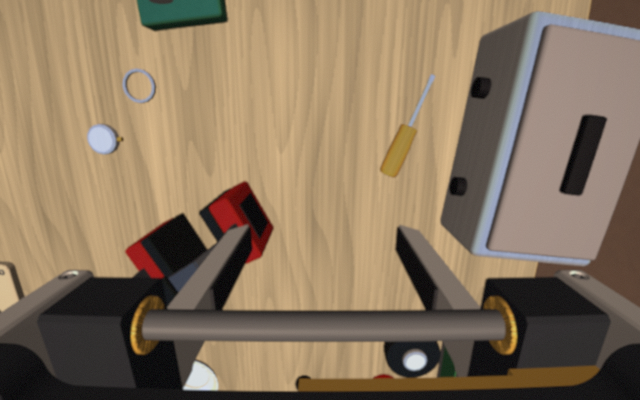

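View pics/s1c.png

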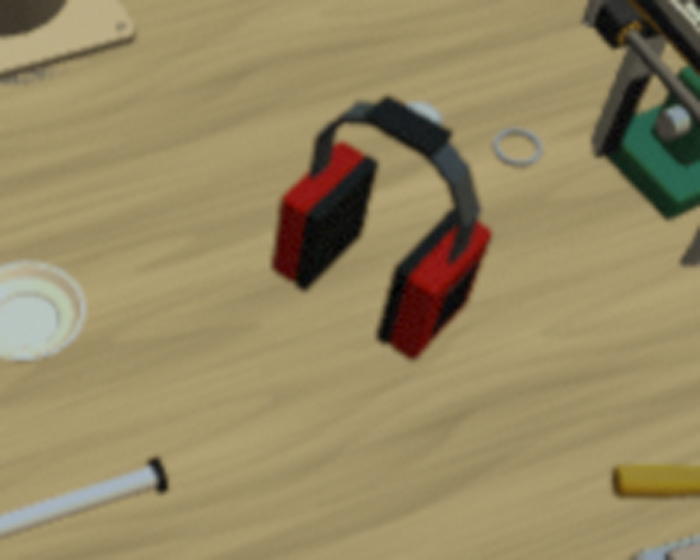

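View pics/side1.png

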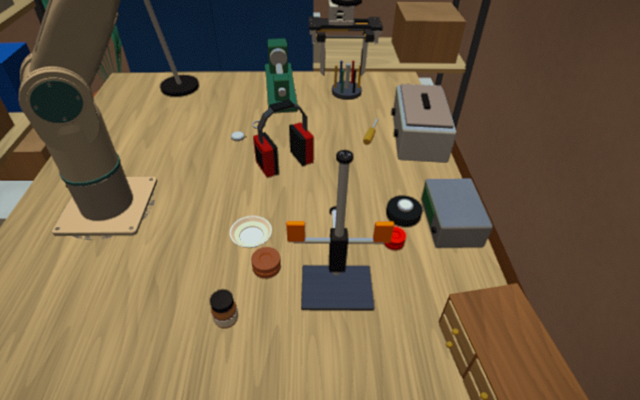

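```bash
python3 - <<'E'
from fit0 import *
E=[((-42,-75,0),(267.6,177.4)),((-42,-35,0),(278.6,174)),((-42,75,0),(313.4,162.6)),((-42,35,0),(303,166)),((42,35,96),(290,125)),((-42,75,96),(313.4,137)),((42,35,0),(290.4,151.6)),((42,-75,96),(253.6,136.4))]
E=[('side',(m[0],-m[1],m[2]),uv) for m,uv in E]
E2=[((-42,-75,0),(397.7,182)),((-42,-35,0),(388.6,177.1)),((42,-75,96),(420,146.6)),((-42,75,0),(358.6,156.6)),((-42,35,0),(366.6,162.3)),((-42,75,96),(360.6,137.1)),((42,35,96),(387.1,125.7))]
E2=[('scene',m,uv) for m,uv in E2]
fit(E2,[450,170,2]);fit(E+E2,[450,170,2])
E
```

```text
[450.4268576 173.3474705] 117.42648538881815
[[0.3, 2.2], [-2.1, -0.4], [1.9, -1.5], [-2.2, 0.5], [0.5, 1.8], [-1.1, -1.6], [1.7, -0.3]]
[451.70430366 173.43285614] 116.3515491596489
[[-0.9, 1.0], [1.4, 0.2], [1.4, 0.5], [-0.6, 1.0], [-1.1, -1.0], [1.7, -1.4], [-0.4, -0.4], [-1.1, -2.3], [0.0, 2.7], [-2.2, -0.1], [2.2, -0.8], [-1.9, 0.4], [0.6, 1.8], [-0.8, -1.7], [2.3, 0.0]]
```

Emit:
play_rows --pt "0 0 0 0 -6.5 0" --pt "0 0 0 0 -6.5 0" --pt "0 0 0 0 -6.5 0" --pt "0 0 0 0 -6.5 0" --pt "0 0 0 0 0 -5" --pt "0 0 0 0 0 -5" --pt "0 0 0 0 0 -5" --pt "0 0 0 0 0 0"

```text
time_s: 1.72
eef_pos: [607.5, 251.9, 244.0]
orientation: [-90.1, -15.0, -63.6]
ft_force: [-0.8, 0.9, -1.0]
width: 94.0
```

```bash
cat > d.py <<'E'
from h import *
from bench import manip
def go(pos,yaw,tilt=15,verbose=True):
    """delta in current tool axes to target TCP pos, heading yaw, tilt"""
    s=manip.state();Rc=R.from_euler('xyz',s['orientation'],degrees=True)
    Rt=R.from_euler('z',yaw,degrees=True)*R.from_euler('x',-90,degrees=True)*R.from_euler('z',-tilt,degrees=True)
    d=Rc.inv().apply(np.array(pos)-s['eef_pos']);rv=(Rc.inv()*Rt).as_rotvec(degrees=True)
    print('t',round(s['time_s'],2),'pos',s['eef_pos'].round(1),'axes x',Rc.as_matrix()[:,0].round(3),'y',Rc.as_matrix()[:,1].round(3),'F',s['ft_force'].round(1))
    print('d tool',d.round(1),'rot',rv.round(1))
E
python3 - <<'E'
from d import *
h=np.radians(-63.6);e=np.array([451.7,173.4]);p=e-np.array([np.cos(h),np.sin(h)])*(42+8+30)
print(p);go([*p,245],-63.6);go([*p,34],-63.6)
E
```

```text
[416.12918567 245.05694082]
t 1.72 pos [607.5 251.9 244. ] axes x [ 0.429 -0.865  0.258] y [ 0.113 -0.233 -0.966] F [-0.8  0.9 -1. ]
d tool [ -76.   -21.  -174.6] rot [ 0.1 -0.  -0. ]
t 1.72 pos [607.5 251.9 244. ] axes x [ 0.429 -0.865  0.258] y [ 0.113 -0.233 -0.966] F [-0.8  0.9 -1. ]
d tool [-130.5  182.9 -174.1] rot [ 0.1 -0.  -0. ]
```

Emit:
play_rows --pt "-9.5 -2.6 -21.8 0 0 0" --pt "-9.5 -2.6 -21.8 0 0 0" --pt "-9.5 -2.6 -21.8 0 0 0" --pt "-9.5 -2.6 -21.8 0 0 0" --pt "-9.5 -2.6 -21.8 0 0 0" --pt "-9.5 -2.6 -21.8 0 0 0" --pt "-9.5 -2.6 -21.8 0 0 0" --pt "-9.5 -2.6 -21.8 0 0 0" --pt "0 0 0 0 0 0"

```text
time_s: 2.47
eef_pos: [415.3, 240.4, 245.9]
orientation: [-90.2, -14.9, -64.0]
ft_force: [-0.9, -0.1, -0.3]
width: 93.8
```

```bash
python3 - <<'E'
from d import *
go([416.1,245.1,34],-63.6)
cv2.imwrite('pics/wrist2.png',manip.camera('wrist')[:,:,::-1])
E
```

```text
t 2.47 pos [415.3 240.4 245.9] axes x [ 0.424 -0.868  0.257] y [ 0.109 -0.233 -0.966] F [-0.9 -0.1 -0.3]
d tool [-58.2 203.8   3.6] rot [ 0.3 -0.4 -0.1]
```

View pics/wrist2.png

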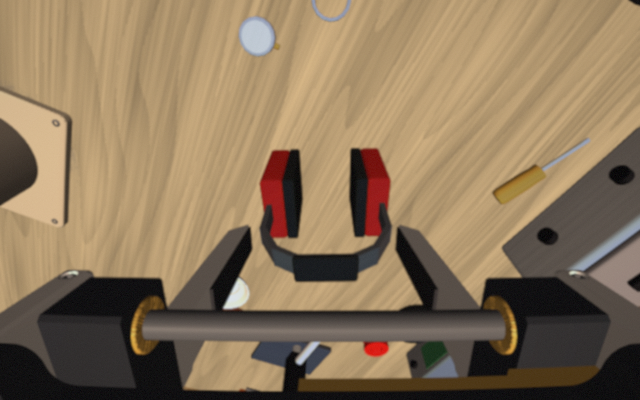

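Emit:
play_rows --pt "-7.5 25.5 0.5 0 0 0" --pt "-7.5 25.5 0.5 0 0 0" --pt "-7.5 25.5 0.5 0 0 0" --pt "-7.5 25.5 0.5 0 0 0" --pt "-7.5 25.5 0.5 0 0 0" --pt "-7.5 25.5 0.5 0 0 0" --pt "-7.5 25.5 0.5 0 0 0" --pt "-7 25 0.5 0 0 0" --pt "0 0 0 0 0 0" --pt "0 0 0 0 0 0"

```text
time_s: 3.35
eef_pos: [421.2, 246.6, 33.3]
orientation: [-90.1, -15.1, -64.1]
ft_force: [0.5, 0.1, 0.7]
width: 93.7
```

```bash
python3 - <<'E'
from d import *
go([416.1,245.1,34],-63.6)
cv2.imwrite('pics/side3.png',manip.camera('side')[:,:,::-1])
a=manip.camera('scene')[60:260,260:500,::-1];cv2.imwrite('pics/scene3.png',cv2.resize(a,None,fx=3,fy=3))
E
```

```text
t 3.35 pos [421.2 246.6  33.3] axes x [ 0.422 -0.869  0.26 ] y [ 0.112 -0.235 -0.965] F [0.5 0.1 0.7]
d tool [-0.6 -0.9 -5.2] rot [ 0.3 -0.5  0.1]
```

View pics/scene3.png

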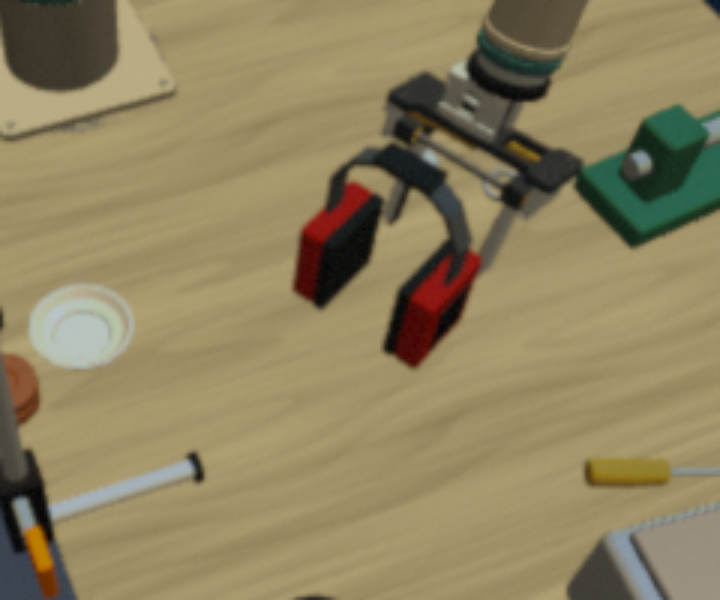

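Emit:
play_rows --pt "4.8 1.3 -1 0 0 0" --pt "4.8 1.3 -1 0 0.3 0" --pt "4.8 1.3 -1 0 0 0" --pt "3 0.8 -1 0 -0.3 0" --pt "3 0.8 -1 0 -0.3 0" --pt "2 0.5 0 0 0 0" --pt "2 0.5 0 0 0 0" --pt "2 0.5 0 0 0 0" --pt "2 0.5 0 0 0 0" --pt "2 0.5 0 0 0 0"

```text
time_s: 4.28
eef_pos: [429.7, 218.7, 34.0]
orientation: [-90.0, -14.9, -63.7]
ft_force: [-0.1, 2.3, 0.4]
width: 94.4
```

```bash
python3 - <<'E'
from d import *
go([416.1,245.1,34],-63.6)
cv2.imwrite('pics/wrist4.png',manip.camera('wrist')[:,:,::-1])
a=manip.camera('scene')[60:260,260:500,::-1];cv2.imwrite('pics/scene4.png',cv2.resize(a,None,fx=3,fy=3))
E
```

```text
t 4.28 pos [429.7 218.7  34. ] axes x [ 0.429 -0.866  0.258] y [ 0.114 -0.231 -0.966] F [-0.1  2.3  0.4]
d tool [-28.7  -7.7  -0.4] rot [ 0.1 -0.1 -0.1]
```

View pics/wrist4.png

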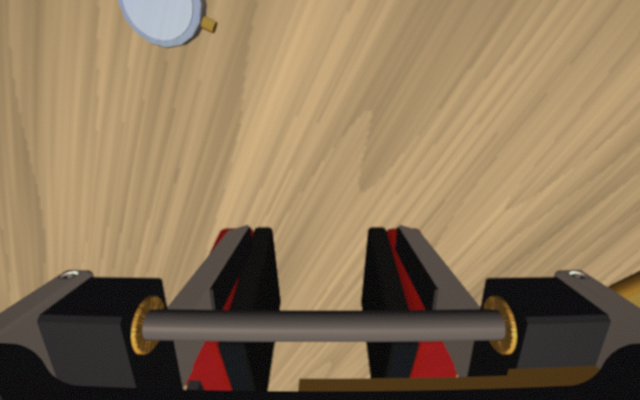

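View pics/scene4.png

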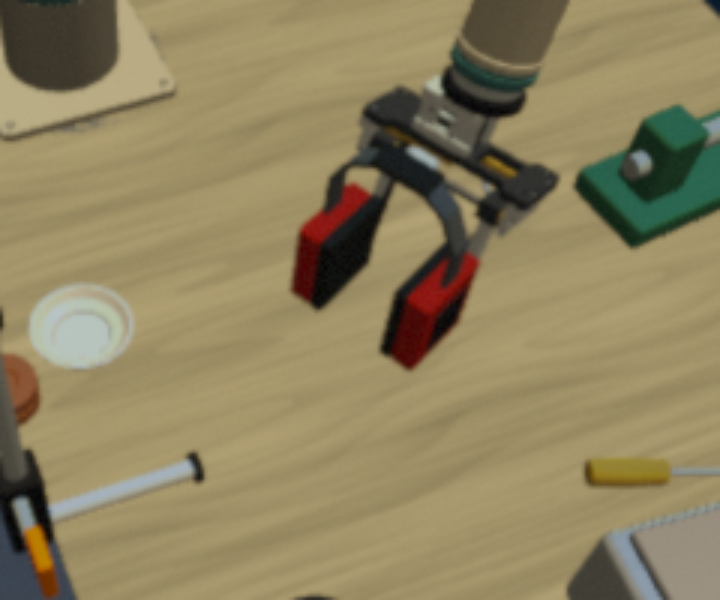

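Emit:
play_rows --pt "4 1 -1.8 0.5 -1.9 0" --pt "4 1 -1.8 0.5 -1.9 0" --pt "4 1 -1.8 0.5 -1.9 0" --pt "4 1 -1.8 0.5 -1.9 0" --pt "4 1 -1.8 0.5 -1.9 0" --pt "4 1 -1.8 0.5 -1.9 0" --pt "4 1 -1.8 0.5 -1.9 0" --pt "4 1 -1.8 0.5 -1.9 0" --pt "4 1 -1.8 0.5 -1.9 0"

```text
time_s: 5.13
eef_pos: [436.4, 177.5, 34.7]
orientation: [-90.2, -15.0, -45.8]
ft_force: [-0.5, 0.2, -0.4]
width: 94.3
```

```bash
cat > ear.py <<'E'
from d import *
import sys
def st():
    s=manip.state();Rc=R.from_euler('xyz',s['orientation'],degrees=True).as_matrix()
    x=Rc[:,0];h=np.arctan2(x[1],x[0]);p=s['eef_pos'][:2]+51.8*np.array([np.cos(h),np.sin(h)])
    d=p-[578.6,-138.9];b=np.radians(-91.1);f=np.array([np.cos(b),np.sin(b)]);l=np.array([-f[1],f[0]])
    print('t',round(s['time_s'],2),'tcp',s['eef_pos'].round(1),'tilt',np.degrees(np.arcsin(x[2])).round(1),'yaw',np.degrees(h).round(1),'F',s['ft_force'].round(1))
    print('ear est in bar: x %.1f y %.1f hd %.1f'%(d@f,d@l,np.degrees(h-b)))
st()
n=sys.argv[1]
cv2.imwrite(f'pics/w{n}.png',manip.camera('wrist')[:,:,::-1])
a=manip.camera('scene')[90:260,230:470,::-1];cv2.imwrite(f'pics/s{n}.png',cv2.resize(a,None,fx=3,fy=3,interpolation=cv2.INTER_CUBIC))
E
python3 ear.py 5
```

```text
t 5.13 tcp [436.4 177.5  34.7] tilt 15.0 yaw -45.8 F [-0.5  0.2 -0.4]
ear est in bar: x -277.1 y -111.4 hd 45.3
```

View pics/w5.png

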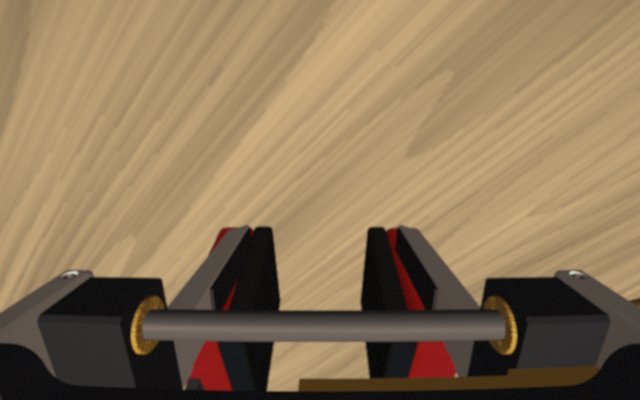

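Emit:
play_rows --pt "4.8 1.3 0 0 0 0" --pt "4.8 1.3 0 0 0 0" --pt "4.8 1.3 0 0 0 0" --pt "4.8 1.3 0 0 0 0" --pt "4.8 1.3 0 0 0 0" --pt "4.8 1.3 0 0 0 0" --pt "4.8 1.3 0 0 0 0" --pt "4.8 1.3 0 0 0 0" --pt "4.8 1.3 0 0 0 0" --pt "4.8 1.3 0 0 0 0"

```text
time_s: 6.07
eef_pos: [471.7, 142.3, 34.6]
orientation: [-90.2, -15.0, -46.0]
ft_force: [-1.6, 1.1, 0.6]
width: 94.0
```

Emit:
play_rows --pt "4.8 1.3 0 0 0 0" --pt "4.8 1.3 0 0 0 0" --pt "4.8 1.3 0 0 0 0" --pt "4.8 1.3 0 0 0 0" --pt "4.8 1.3 0 0 0 0" --pt "4.8 1.3 0 0 0 0" --pt "4.8 1.3 0 0 0 0" --pt "4.8 1.3 0 0 0 0" --pt "4.8 1.3 0 0 0 0"

```text
time_s: 6.82
eef_pos: [502.8, 110.1, 34.4]
orientation: [-90.2, -15.0, -46.0]
ft_force: [-1.3, 1.9, 1.9]
width: 94.0
```

```bash
python3 ear.py 6
```

```text
t 6.82 tcp [502.8 110.1  34.4] tilt 15.0 yaw -46.0 F [-1.3  1.9  1.9]
ear est in bar: x -210.9 y -43.8 hd 45.1
```

View pics/s6.png

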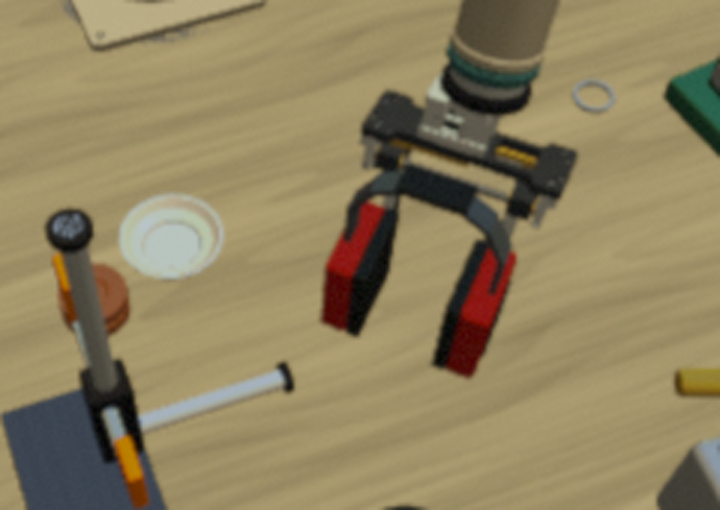

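View pics/w6.png

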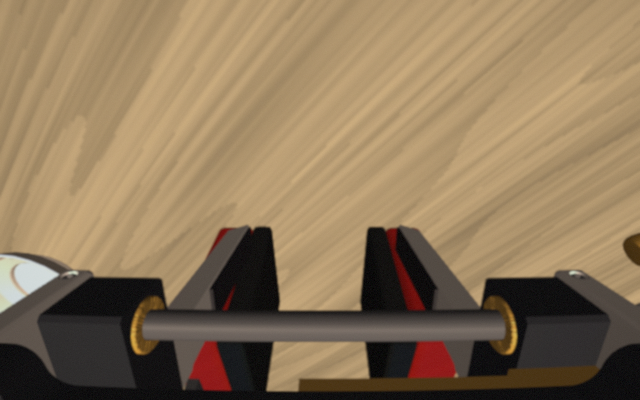

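Emit:
play_rows --pt "4.8 1.3 0 0 0 0" --pt "4.8 1.3 0 0 0 0" --pt "4.8 1.3 0 0 0 0" --pt "3.5 1 1.8 -0.5 1.9 0" --pt "3.5 1 1.8 -0.5 1.9 0" --pt "3.5 1 1.8 -0.5 1.9 0" --pt "3.5 1 1.8 -0.5 1.9 0" --pt "3.5 1 1.8 -0.5 1.9 0" --pt "3.5 1 1.8 -0.5 1.9 0" --pt "3.5 1 1.8 -0.5 1.9 0"

```text
time_s: 7.75
eef_pos: [539.0, 87.7, 34.0]
orientation: [-90.1, -15.0, -59.9]
ft_force: [-1.2, 2.4, 1.6]
width: 94.1
```

```bash
python3 ear.py 7
```

```text
t 7.75 tcp [539.   87.7  34. ] tilt 15.0 yaw -59.9 F [-1.2  2.4  1.6]
ear est in bar: x -181.5 y -17.1 hd 31.2
```

View pics/w7.png

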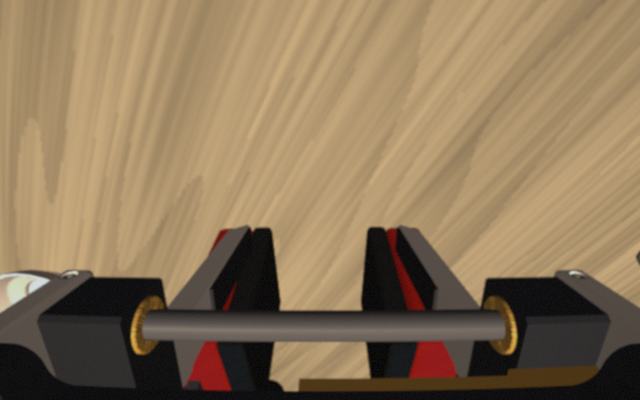

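View pics/s7.png

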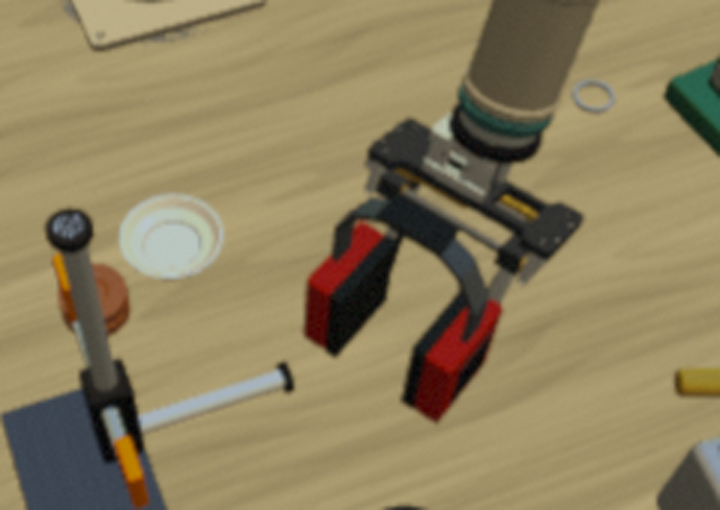

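Emit:
play_rows --pt "4.1 1.1 1.8 -0.5 1.9 0" --pt "4.1 1.1 1.8 -0.5 1.9 0" --pt "4.1 1.1 1.8 -0.5 1.9 0" --pt "4.1 1.1 1.8 -0.5 1.9 0" --pt "4.1 1.1 1.8 -0.5 1.9 0" --pt "4.1 1.1 1.8 -0.5 1.9 0" --pt "4.1 1.1 1.8 -0.5 1.9 0" --pt "4.1 1.1 1.8 -0.5 1.9 0" --pt "4.1 1.1 1.8 -0.5 1.9 0" --pt "4.1 1.1 1.8 -0.5 1.9 0"

```text
time_s: 8.68
eef_pos: [570.8, 54.1, 33.9]
orientation: [-90.0, -15.0, -79.6]
ft_force: [0.2, 1.3, -0.3]
width: 94.2
```

```bash
python3 ear.py 8
```

```text
t 8.68 tcp [570.8  54.1  33.9] tilt 15.0 yaw -79.6 F [ 0.2  1.3 -0.3]
ear est in bar: x -142.1 y -1.2 hd 11.5
```

View pics/w8.png

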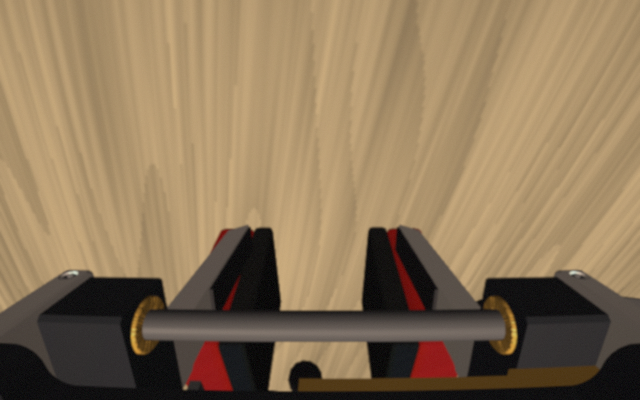

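View pics/s8.png

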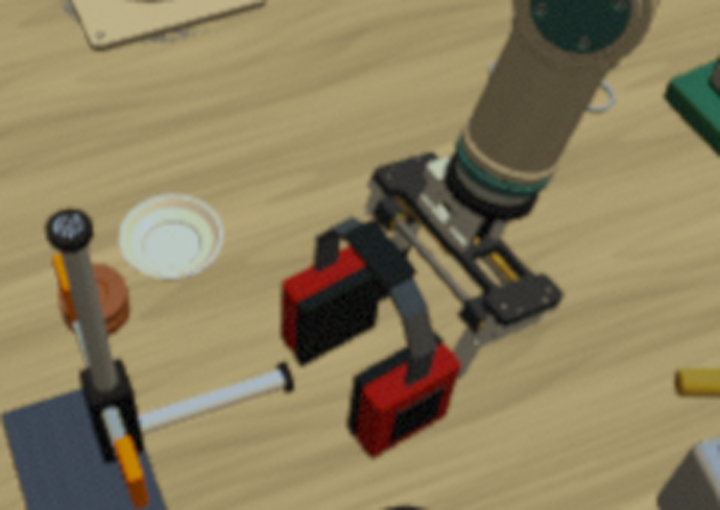

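Emit:
play_rows --pt "4.1 1.1 1.8 -0.5 1.9 0" --pt "4.1 1.1 1.8 -0.5 1.9 0" --pt "4.1 1.1 1.8 -0.5 1.9 0" --pt "4.1 1.1 1.8 -0.5 1.9 0" --pt "4.1 1.1 1.8 -0.5 1.9 0" --pt "4.1 1.1 1.8 -0.5 1.8 0"

```text
time_s: 9.28
eef_pos: [584.0, 29.8, 33.9]
orientation: [-90.0, -15.0, -91.3]
ft_force: [-0.3, 1.2, 0.2]
width: 94.2
```

```bash
python3 ear.py 9;python3 - <<'E'
from h import *
from bench import manip
cv2.imwrite('pics/d9.png',cv2.resize(manip.camera('side')[60:260,220:420,::-1],None,fx=3,fy=3,interpolation=cv2.INTER_CUBIC))
E
```

```text
t 9.28 tcp [584.   29.8  33.9] tilt 15.0 yaw -91.3 F [-0.3  1.2  0.2]
ear est in bar: x -117.0 y 2.0 hd -0.2
```

View pics/w9.png

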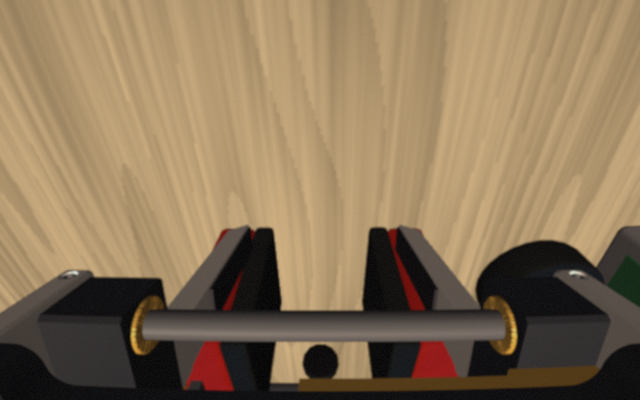

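View pics/s9.png

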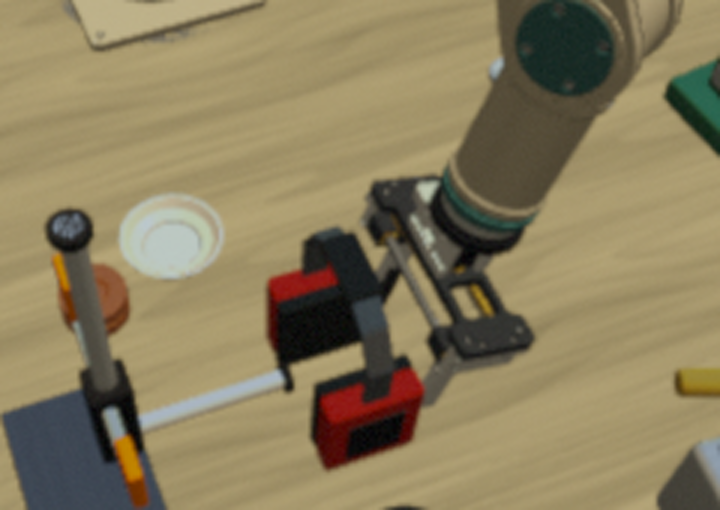

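View pics/d9.png

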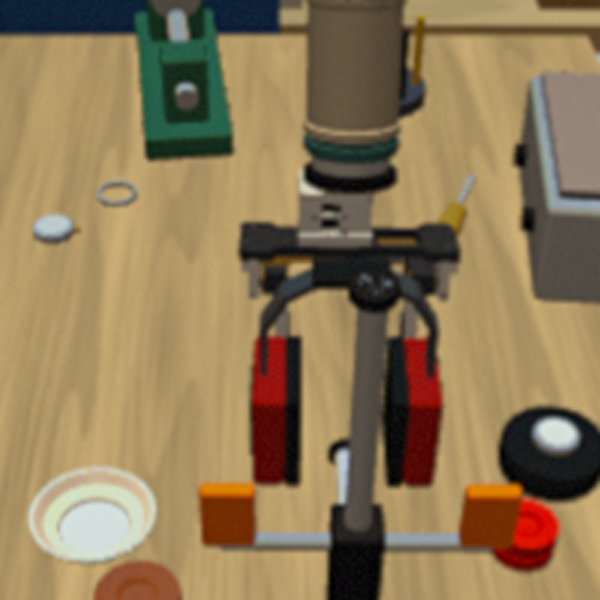

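Emit:
play_rows --pt "4.8 1.3 0 0 0 0" --pt "4.8 1.3 0 0 0 0" --pt "4.8 1.3 0 0 0 0" --pt "4.8 1.3 0 0 0 0" --pt "4.8 1.3 0 0 0 0" --pt "4.8 1.3 0 0 0 0" --pt "4.8 1.3 0 0 0 0" --pt "4.8 1.3 0 0 0 0" --pt "4.8 1.3 0 0 0 0"

```text
time_s: 10.18
eef_pos: [582.9, -14.9, 33.8]
orientation: [-90.0, -15.0, -91.1]
ft_force: [0.1, 0.6, -1.0]
width: 94.1
```

```bash
python3 ear.py 10
```

```text
t 10.18 tcp [582.9 -14.9  33.8] tilt 15.0 yaw -91.1 F [ 0.1  0.6 -1. ]
ear est in bar: x -72.3 y 1.9 hd -0.0
```

View pics/s10.png

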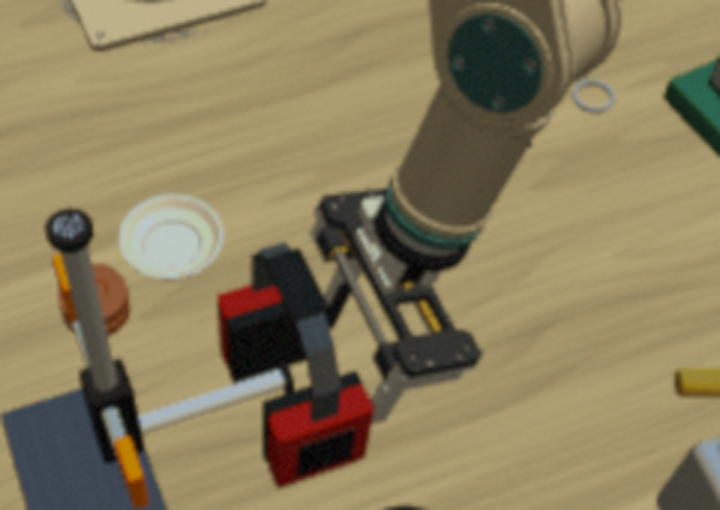

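View pics/w10.png

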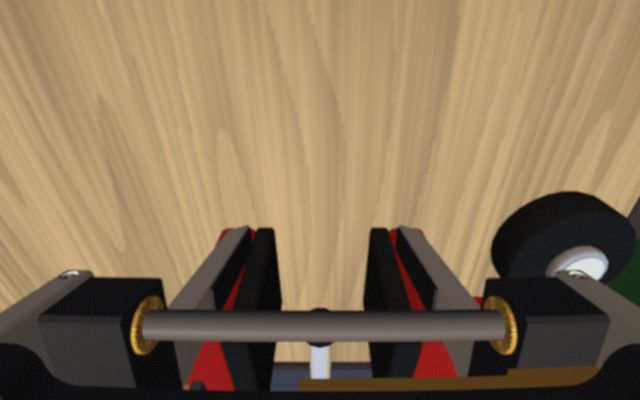

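Disc is at column 320 between pads (275–368): centred. Continue ~71 mm.

Emit:
play_rows --pt "4.8 1.3 0 0 0 0" --pt "4.8 1.3 0 0 0 0" --pt "4.8 1.3 0 0 0 0" --pt "4.8 1.3 0 0 0 0" --pt "4.8 1.3 0 0 0 0" --pt "4.8 1.3 0 0 0 0" --pt "4.8 1.3 0 0 0 0" --pt "4.8 1.3 0 0 0 0"

```text
time_s: 10.95
eef_pos: [582.1, -54.6, 33.7]
orientation: [-90.0, -15.0, -91.1]
ft_force: [-0.4, 1.8, 1.0]
width: 94.0
```

Emit:
play_rows --pt "4.8 1.3 0 0 0 0" --pt "4.8 1.3 0 0 0 0" --pt "4.8 1.3 0 0 0 0" --pt "4.8 1.3 0 0 0 0" --pt "3.5 0.9 0 0 0 0" --pt "2 0.5 0 0 0 0" --pt "1 0.3 0 0 0 0" --pt "0 0 0 0 0 0"

```text
time_s: 11.62
eef_pos: [581.4, -81.2, 33.6]
orientation: [-90.0, -15.0, -91.1]
ft_force: [0.2, 0.9, 0.5]
width: 93.6
```

```bash
python3 ear.py 11;python3 - <<'E'
from h import *
from bench import manip
cv2.imwrite('pics/d11.png',cv2.resize(manip.camera('side')[120:320,220:420,::-1],None,fx=3,fy=3,interpolation=cv2.INTER_CUBIC))
E
```

```text
t 11.62 tcp [581.4 -81.2  33.6] tilt 15.0 yaw -91.1 F [0.2 0.9 0.5]
ear est in bar: x -6.0 y 1.7 hd -0.0
```

View pics/s11.png

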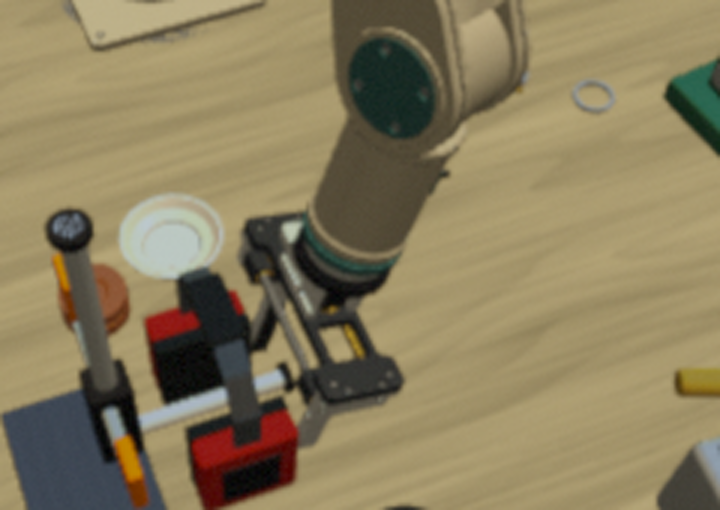

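View pics/d11.png

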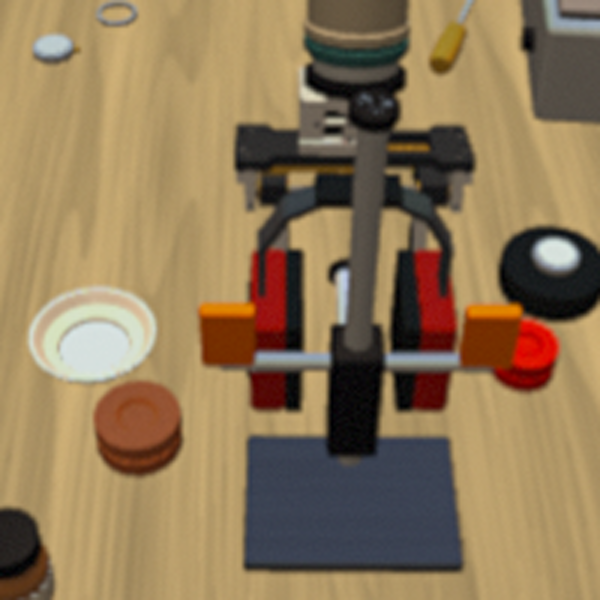

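View pics/w11.png

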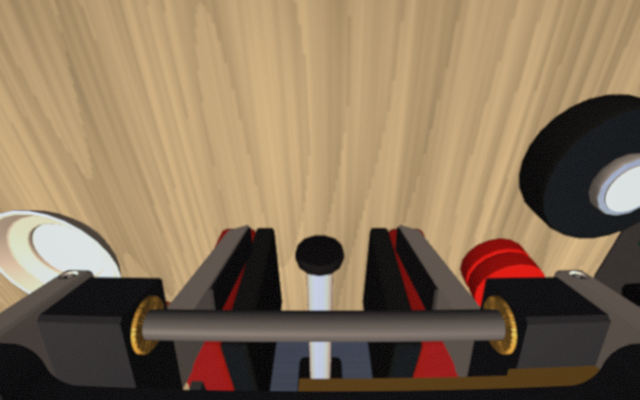

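Emit:
play_rows --pt "-2 -0.5 0 0 0 0" --pt "-10 -2.7 0 0 0 0" --pt "-24 -6.5 0 0 0 0" --pt "-24 -6.5 0 0 0 0" --pt "-20 -5.4 0 0 0 0" --pt "0 0 0 0 0 0"

```text
time_s: 12.27
eef_pos: [583.8, 10.0, 33.2]
orientation: [-89.9, -14.7, -90.7]
ft_force: [0.4, 0.0, -0.2]
width: 94.0
```

```bash
python3 ear.py 12;python3 - <<'E'
from h import *
from bench import manip
cv2.imwrite('pics/d12.png',cv2.resize(manip.camera('side')[120:320,220:420,::-1],None,fx=3,fy=3,interpolation=cv2.INTER_CUBIC))
E
```

```text
t 12.27 tcp [583.8  10.   33.2] tilt 14.7 yaw -90.7 F [ 0.4  0.  -0.2]
ear est in bar: x -97.1 y 2.7 hd 0.4
```

View pics/w12.png

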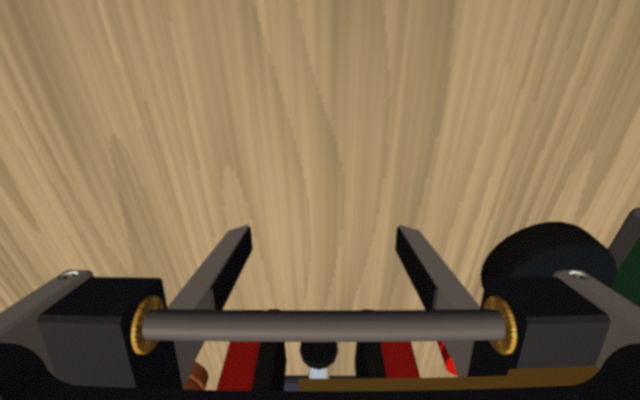

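View pics/d12.png

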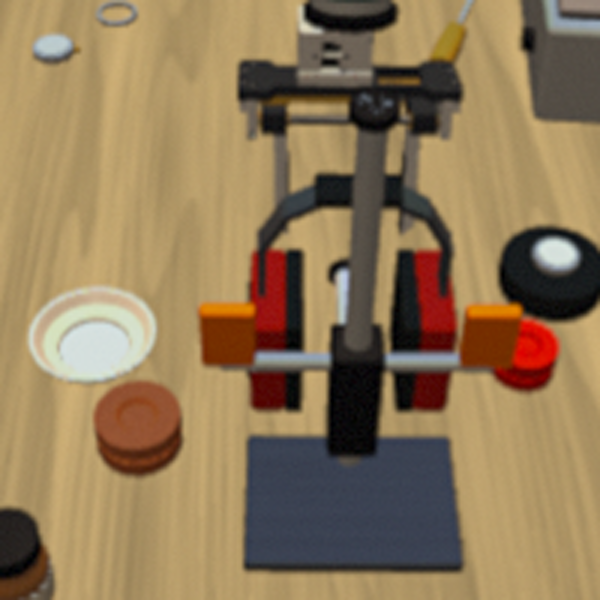

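View pics/s12.png

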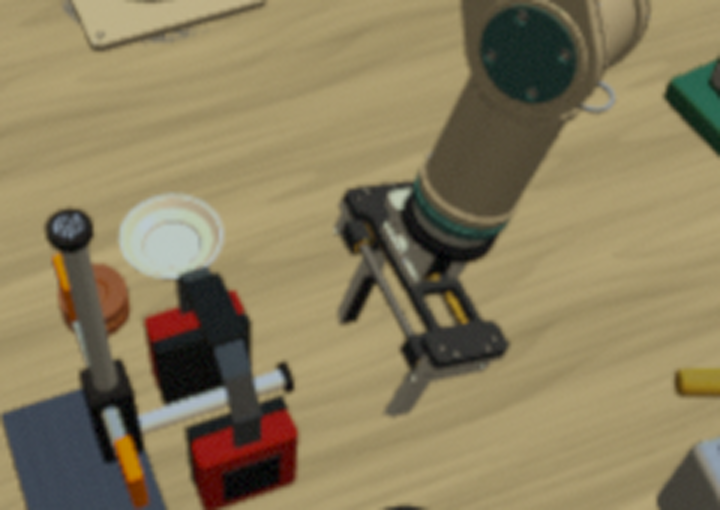

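Emit:
play_rows --pt "8 -31 0 0 0 0" --pt "8 -31 0 0 0 0" --pt "8 -31 0 0 0 0" --pt "8 -31 0 0 0 0" --pt "8 -31 0 0 0 0" --pt "8 -31 0 0 0 0" --pt "8 -31 0 0 0 0" --pt "8 -31 0 0 0 0" --pt "0 0 0 0 0 5" --pt "0 0 0 0 0 5" --claw 0.6

```text
time_s: 13.25
eef_pos: [584.2, 5.3, 292.3]
orientation: [-89.7, -4.8, -91.0]
ft_force: [0.2, -1.2, -0.3]
width: 56.5
```

Emit:
play_rows --pt "0 0 0 0 0 5" --pt "0 0 -25 0 -6.5 0" --pt "0 0 -25 0 -6.5 0" --pt "0 0 -25 0 -6.5 0" --pt "0 0 -25 0 -6.5 0" --pt "0 0 0 0 -6.5 0" --pt "0 0 0 0 -6.5 0" --pt "0 0 0 0 -6.5 0" --pt "0 0 0 0 -6.5 0" --pt "0 0 0 0 -6.5 0"

```text
time_s: 14.08
eef_pos: [484.4, -12.4, 289.8]
orientation: [-90.1, -0.0, -32.5]
ft_force: [-0.2, -1.1, -0.9]
width: 56.3
```

Emit:
play_rows --pt "0 0 0 0 -6.5 0" --pt "0 0 0 0 -6.5 0" --pt "0 0 0 0 -6.5 0" --pt "0 0 0 0 -6.5 0" --pt "0 0 0 0 -5.5 0" --pt "0 0 0 0 0 0"

```text
time_s: 14.58
eef_pos: [484.4, -12.3, 289.6]
orientation: [-90.1, 0.0, -1.2]
ft_force: [-0.0, 0.4, -0.4]
width: 56.2
```

```bash
python3 - <<'E'
from d import *
print(manip.state()['qpos'].round())
go([491.9,-222.2,290],-1.1,0)
E
```

```text
[ 18.  19. -27. 106.  10.  58.  76.]
t 14.58 pos [484.4 -12.3 289.6] axes x [ 1.   -0.02 -0.  ] y [-0.001 -0.001 -1.   ] F [-0.   0.4 -0.4]
d tool [ 1.170e+01 -2.000e-01 -2.097e+02] rot [ 0.1 -0.1 -0. ]
```

Emit:
play_rows --pt "1.5 0 -26 0 0 0" --pt "1.5 0 -26 0 0 0" --pt "1.5 0 -26 0 0 0" --pt "1.5 0 -26 0 0 0" --pt "1.5 0 -26 0 0 0" --pt "1.5 0 -26 0 0 0" --pt "1.5 0 -26 0 0 0" --pt "1.5 0 -26 0 0 0" --pt "0 0 0 0 0 0" --pt "0 0 0 0 0 0"

```text
time_s: 15.42
eef_pos: [491.8, -220.9, 289.4]
orientation: [-90.0, 0.0, -1.5]
ft_force: [0.3, 1.2, -0.1]
width: 56.4
```

```bash
python3 - <<'E'
from d import *
go([491.9,-222.2,290],-1.1,0)
c=manip.calibration('wrist')
cv2.imwrite('pics/w13.png',manip.camera('wrist')[:,:,::-1])
cv2.imwrite('pics/d13.png',manip.camera('side')[:,:,::-1])
s=np.radians(-91.1);f=np.array([np.cos(s),np.sin(s),0]);l=np.array([-f[1],f[0],0])
for k in (-1,1):
  P=[np.array([576.9,-223.9,172])-85*l+a*f*6+b*l*18 for a in(-1,1) for b in(-1,1)]
  for n in('wrist','side'):print(n,proj(manip.calibration(n),P).round(0).tolist())
  break
E
```

```text
t 15.42 pos [ 491.8 -220.9  289.4] axes x [ 1.    -0.027 -0.001] y [-0.001 -0.    -1.   ] F [ 0.3  1.2 -0.1]
d tool [ 0.1 -0.6 -1.2] rot [ 0.  -0.4 -0. ]
wrist [[326.0, 175.0], [326.0, 210.0], [313.0, 175.0], [314.0, 210.0]]
side [[287.0, 218.0], [305.0, 218.0], [286.0, 223.0], [305.0, 223.0]]
```

View pics/w13.png

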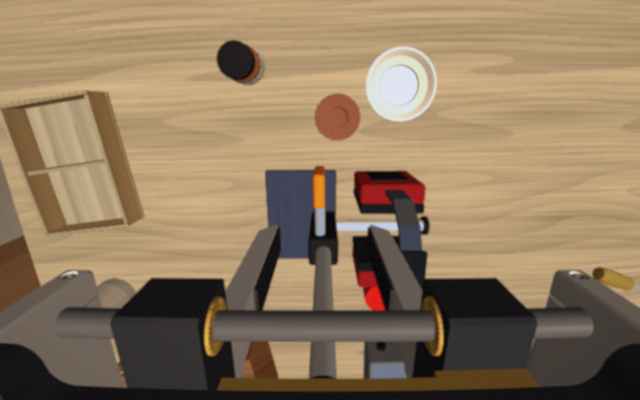

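View pics/d13.png

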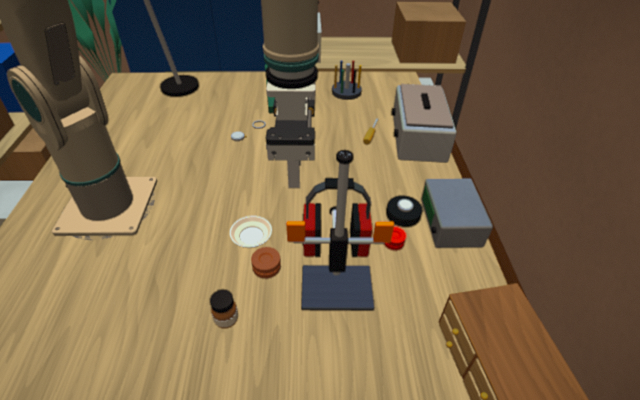

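```bash
python3 - <<'E'
import cv2
a=cv2.imread('pics/w13.png')[150:270,260:440];cv2.imwrite('pics/w13c.png',cv2.resize(a,None,fx=4,fy=4,interpolation=cv2.INTER_CUBIC))
E
```

```text
(no output)
```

View pics/w13c.png

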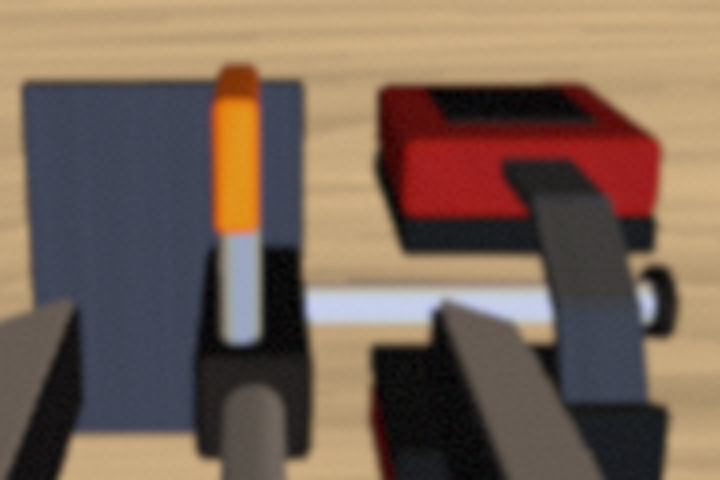

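Emit:
play_rows --pt "0 20 -0.6 0 -0.4 0" --pt "0 20 -0.6 0 0 0" --pt "0 20 0 0 0 0" --pt "0 20 0 0 0 0" --pt "0 20 0 0 0 0" --pt "0 20 0 0 0 0" --pt "0 12 0 0 0 0" --pt "0 10 0 0 0 0" --pt "0 0 0 0 0 0"

```text
time_s: 16.27
eef_pos: [492.0, -218.3, 146.4]
orientation: [-89.9, 0.1, -0.7]
ft_force: [-0.3, -0.8, 0.0]
width: 56.4
```

```bash
python3 - <<'E'
from d import *
go([491.9,-222.2,147],-1.1,0)
cv2.imwrite('pics/w14.png',manip.camera('wrist')[:,:,::-1])
cv2.imwrite('pics/d14.png',cv2.resize(manip.camera('side')[120:320,220:420,::-1],None,fx=3,fy=3,interpolation=cv2.INTER_CUBIC))
E
```

```text
t 16.27 pos [ 492.  -218.3  146.4] axes x [ 1.    -0.011 -0.003] y [-0.003  0.001 -1.   ] F [-0.3 -0.8  0. ]
d tool [-0.1 -0.7 -3.9] rot [-0.1  0.4 -0.1]
```

View pics/w14.png

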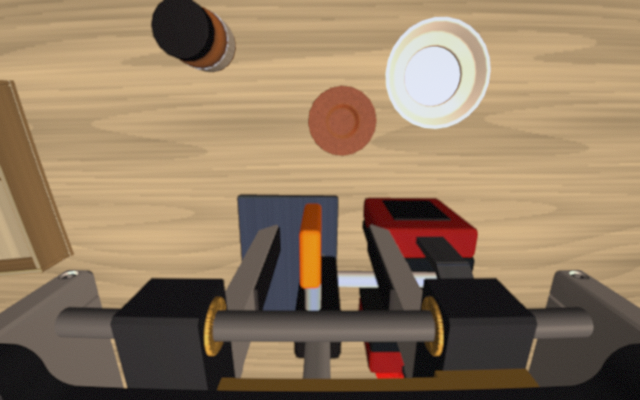

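View pics/d14.png

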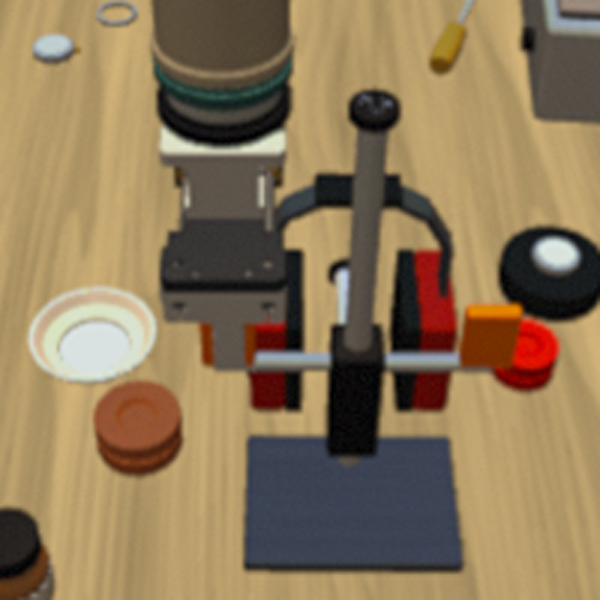

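Emit:
play_rows --pt "0 0 -2 0 0.4 0" --pt "0 0 -2 0 0 0" --pt "0 0 0 0 0 0"

```text
time_s: 16.62
eef_pos: [493.4, -224.7, 148.7]
orientation: [-90.1, -0.1, -1.2]
ft_force: [0.6, -0.0, -0.6]
width: 56.4
```

Emit:
play_rows --pt "0 0 0 0 0 0" --pt "0 0 0 0 0 0" --pt "0 0 0 0 0 0" --pt "0 0 0 0 0 0" --pt "0 0 0 0 0 0" --pt "0 0 0 0 0 0" --claw 0 --force 15

```text
time_s: 17.12
eef_pos: [493.0, -223.8, 147.9]
orientation: [-90.0, -0.0, -1.1]
ft_force: [0.2, 1.1, -0.5]
width: 19.9
```

```bash
python3 - <<'E'
from d import *
go([491.9,-222.2,147],-1.1,0); print(manip.state()['width'],manip.state()['ft_torque'])
E
```

```text
t 17.12 pos [ 493.  -223.8  147.9] axes x [ 1.    -0.019  0.   ] y [ 0. -0. -1.] F [ 0.2  1.1 -0.5]
d tool [-1.1  0.9  1.6] rot [ 0. -0.  0.]
19.917988212201383 [ 0.06111798 -0.06888825 -0.00224808]
```

Still closing (19.9 mm); wait for contact, then increase grip.

Emit:
play_rows --pt "0 0 0 0 0 0" --pt "0 0 0 0 0 0" --pt "0 0 0 0 0 0" --pt "0 0 0 0 0 0"

```text
time_s: 17.45
eef_pos: [492.9, -225.9, 147.9]
orientation: [-90.1, -0.0, -1.2]
ft_force: [-0.7, -5.7, -1.9]
width: 12.1
```

Emit:
play_rows --pt "0 0 0 0 0 0" --pt "0 0 0 0 0 0" --pt "0 0 0 0 0 0" --force 55

```text
time_s: 17.7
eef_pos: [493.0, -225.9, 147.9]
orientation: [-90.1, -0.1, -1.2]
ft_force: [0.6, -5.1, -2.6]
width: 11.7
```

Emit:
play_rows --pt "0 -1 0 0 0 0" --pt "0 -2 0 0 0 0" --pt "0 -3 0 0 0 0" --pt "0 -3 0 0 0 0" --pt "0 -3 0 0 0 0" --pt "0 -3 0 0 0 0"

```text
time_s: 18.2
eef_pos: [492.9, -225.9, 161.6]
orientation: [-90.1, -0.0, -1.2]
ft_force: [3.2, -6.4, -12.9]
width: 11.7
```

```bash
python3 - <<'E'
from d import *
go([491.9,-222.2,147],-1.1,0); print(manip.state()['width'],manip.state()['ft_torque'])
cv2.imwrite('pics/d15.png',cv2.resize(manip.camera('side')[120:320,220:420,::-1],None,fx=3,fy=3,interpolation=cv2.INTER_CUBIC))
E
```

```text
t 18.2 pos [ 492.9 -225.9  161.6] axes x [ 1.    -0.021  0.001] y [ 0.001 -0.002 -1.   ] F [  3.2  -6.4 -12.9]
d tool [-1.1 14.6  3.7] rot [ 0.1 -0.1  0. ]
11.719874065113208 [-1.18920588 -0.87964857 -0.0580752 ]
```

View pics/d15.png

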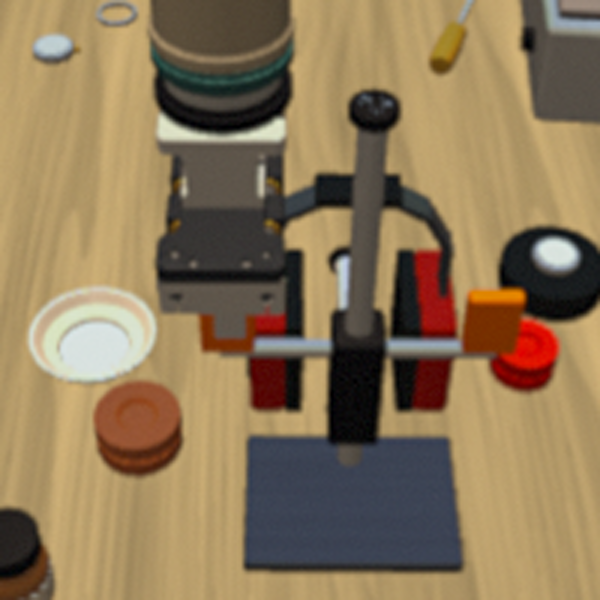

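Emit:
play_rows --pt "0 -5 0 0 0 0" --pt "0 -8 0 0 0 0" --pt "0 -10 0 0 0 0" --pt "0 -10 0 0 0 0" --pt "0 -10 0 0 0 0" --pt "0 -10 0 0 0 0" --pt "0 -10 0 0 0 0" --pt "0 -10 0 0 0 0" --pt "0 -8 0 0 0 0" --pt "0 -5 0 0 0 0"

```text
time_s: 19.08
eef_pos: [492.9, -225.9, 247.9]
orientation: [-90.1, -0.0, -1.2]
ft_force: [4.8, -6.3, -13.3]
width: 11.8
```

```bash
python3 - <<'E'
from d import *
go([491.9,-222.2,147],-1.1,0); print(manip.state()['width'],manip.state()['ft_torque'])
cv2.imwrite('pics/d16.png',cv2.resize(manip.camera('side')[120:320,220:420,::-1],None,fx=3,fy=3,interpolation=cv2.INTER_CUBIC))
cv2.imwrite('pics/s16.png',cv2.resize(manip.camera('scene')[100:300,180:400,::-1],None,fx=3,fy=3,interpolation=cv2.INTER_CUBIC))
E
```

```text
t 19.08 pos [ 492.9 -225.9  247.9] axes x [ 1.    -0.021  0.001] y [ 0.001 -0.002 -1.   ] F [  4.8  -6.3 -13.3]
d tool [ -1.1 100.9   3.8] rot [ 0.1 -0.1  0. ]
11.836025341311936 [-1.11529797 -1.0204069  -0.07963476]
```

View pics/d16.png

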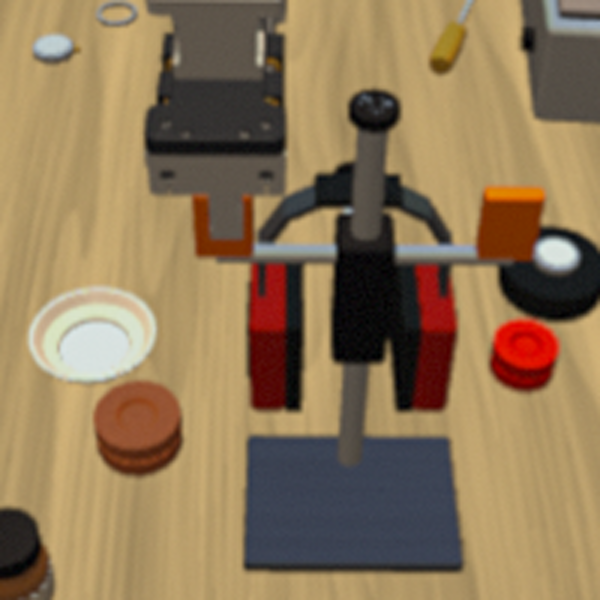

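View pics/s16.png

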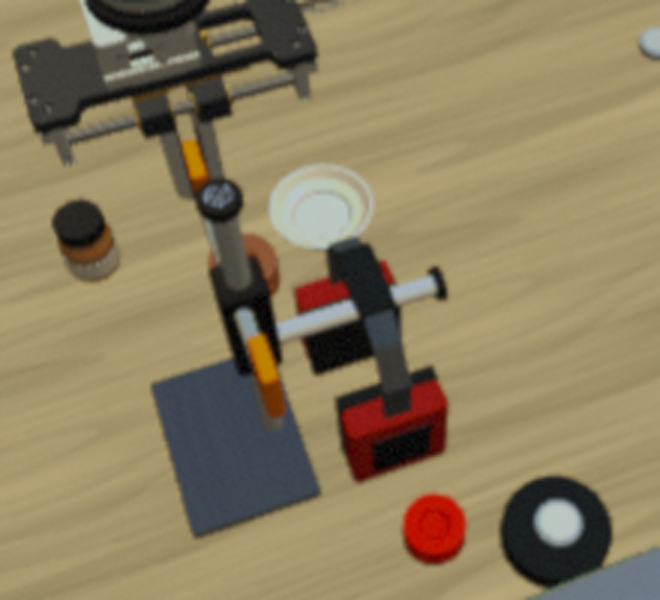

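Emit:
play_rows --pt "0 -3 0 0 0 0" --pt "0 -4 0 0 0 0" --pt "0 -4 0 0 0 0" --pt "0 -3 0 0 0 0" --pt "0 -2 0 0 0 0" --pt "0 -2 0 0 0 0" --pt "0 -2 0 0 0 0" --pt "0 -2 0 0 0 0" --pt "0 -2 0 0 0 0" --pt "0 -2 0 0 0 0"

```text
time_s: 20.02
eef_pos: [492.9, -225.8, 273.1]
orientation: [-90.1, -0.0, -1.2]
ft_force: [4.8, -5.8, -14.4]
width: 11.8
```

Emit:
play_rows --pt "0 -2 0 0 0 0" --pt "0 -2 0 0 0 0" --pt "0 -2 0 0 0 0" --pt "0 -3 0 0 0 0" --pt "0 -3 0 0 0 0" --pt "0 -3 0 0 0 0" --pt "0 -3 0 0 0 0" --pt "0 -3 0 0 0 0" --pt "0 -3 0 0 0 0" --pt "0 -3 0 0 0 0"

```text
time_s: 20.85
eef_pos: [492.9, -225.9, 299.7]
orientation: [-90.1, 0.0, -1.2]
ft_force: [6.5, -6.7, -15.2]
width: 12.1
```

```bash
python3 - <<'E'
from d import *
go([491.9,-222.2,147],-1.1,0); print(manip.state()['width'],manip.state()['ft_torque'])
cv2.imwrite('pics/d17.png',cv2.resize(manip.camera('side')[120:320,220:420,::-1],None,fx=3,fy=3,interpolation=cv2.INTER_CUBIC))
E
```

```text
t 20.85 pos [ 492.9 -225.9  299.7] axes x [ 1.    -0.021 -0.   ] y [-0.    -0.001 -1.   ] F [  6.5  -6.7 -15.2]
d tool [ -1.  152.7   3.9] rot [ 0.1 -0.1 -0. ]
12.146190753341637 [-1.18108631 -1.31358617 -0.05759648]
```

View pics/d17.png

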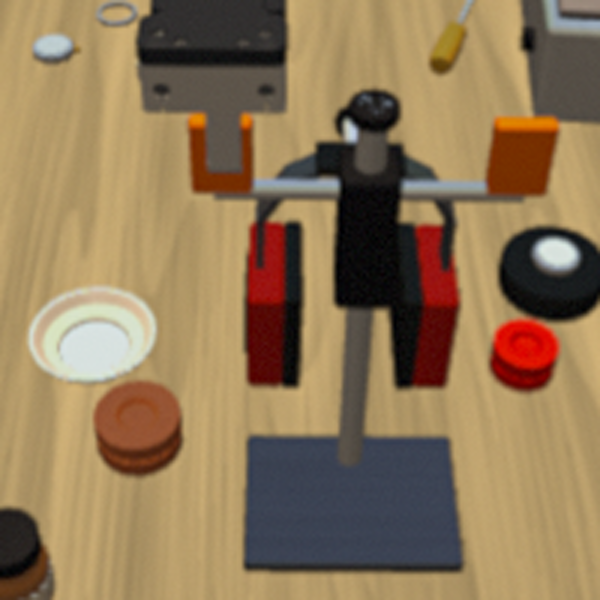

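Emit:
play_rows --pt "0 -3 0 0 0 0" --pt "0 -3 0 0 0 0" --pt "0 -2 0 0 0 0" --pt "0 -2 0 0 0 0" --pt "0 -1 0 0 0 0" --pt "0 -1 0 0 0 0" --pt "0 0 0 0 0 0" --pt "0 0 0 0 0 0"

```text
time_s: 21.57
eef_pos: [492.9, -225.9, 311.9]
orientation: [-90.1, -0.0, -1.2]
ft_force: [5.2, -5.7, -13.2]
width: 11.8
```

Emit:
play_rows --pt "0 -1 0 0 0 0" --pt "0 -0.5 0 0 0 0" --pt "0 0 0 0 0 0" --pt "0 0 0 0 0 0"

```text
time_s: 21.9
eef_pos: [492.9, -225.9, 312.9]
orientation: [-90.1, 0.0, -1.2]
ft_force: [5.5, -5.5, -15.2]
width: 11.4
```

```bash
python3 - <<'E'
from d import *
go([491.9,-222.2,147],-1.1,0)
cv2.imwrite('pics/d18.png',cv2.resize(manip.camera('side')[120:320,220:420,::-1],None,fx=3,fy=3,interpolation=cv2.INTER_CUBIC))
cv2.imwrite('pics/s18.png',cv2.resize(manip.camera('scene')[100:300,180:400,::-1],None,fx=3,fy=3,interpolation=cv2.INTER_CUBIC))
E
```

```text
t 21.9 pos [ 492.9 -225.9  312.9] axes x [ 1.    -0.021 -0.   ] y [-0.    -0.001 -1.   ] F [  5.5  -5.5 -15.2]
d tool [ -1.  165.9   3.9] rot [ 0.1 -0.1 -0. ]
```

View pics/s18.png

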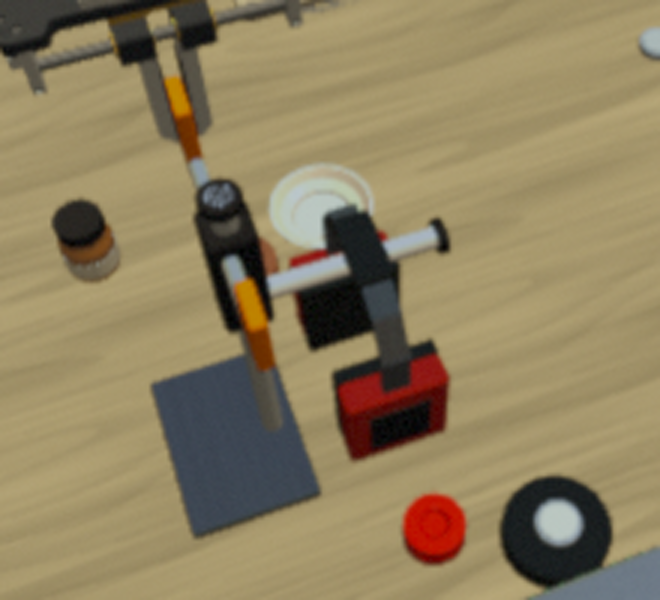

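Emit:
play_rows --pt "0 0 0 0 0 0" --pt "0 0 0 0 0 0" --pt "0 0 0 0 0 0" --pt "0 0 0 0 0 0" --force 5

```text
time_s: 22.33
eef_pos: [492.2, -225.8, 314.0]
orientation: [-90.1, 0.1, -1.2]
ft_force: [2.6, -4.6, -7.6]
width: 11.7
```

Emit:
play_rows --pt "0 0 0 0 0 0" --pt "0 0 0 0 0 0" --pt "0 0 0 0 0 0" --pt "0 0 0 0 0 0" --pt "0 0 0 0 0 0" --pt "0 0 0 0 0 0" --pt "0 0 0 0 0 0" --claw 0.5

```text
time_s: 22.92
eef_pos: [492.9, -223.6, 315.5]
orientation: [-90.0, -0.0, -1.1]
ft_force: [-0.0, -0.2, 0.0]
width: 46.6
```

```bash
python3 - <<'E'
from d import *
go([491.9,-222.2,147],-1.1,0);print(manip.state()['width'])
cv2.imwrite('pics/w19.png',manip.camera('wrist')[:,:,::-1])
cv2.imwrite('pics/s19.png',cv2.resize(manip.camera('scene')[60:260,160:360,::-1],None,fx=3,fy=3,interpolation=cv2.INTER_CUBIC))
E
```

```text
t 22.92 pos [ 492.9 -223.6  315.5] axes x [ 1.    -0.019  0.001] y [ 0.001 -0.    -1.   ] F [-0.  -0.2  0. ]
d tool [ -1.2 168.5   1.4] rot [ 0. -0.  0.]
46.59210195756857
```

View pics/w19.png

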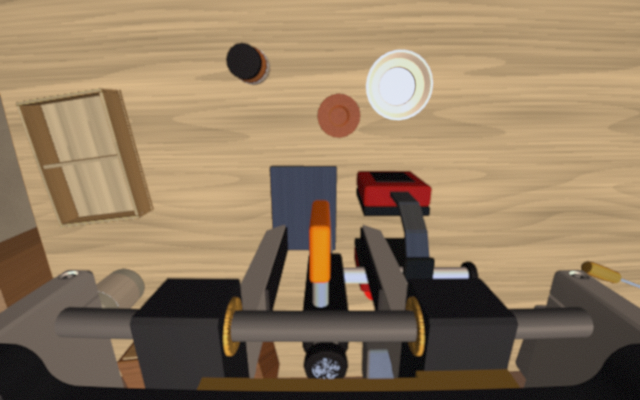

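View pics/s19.png

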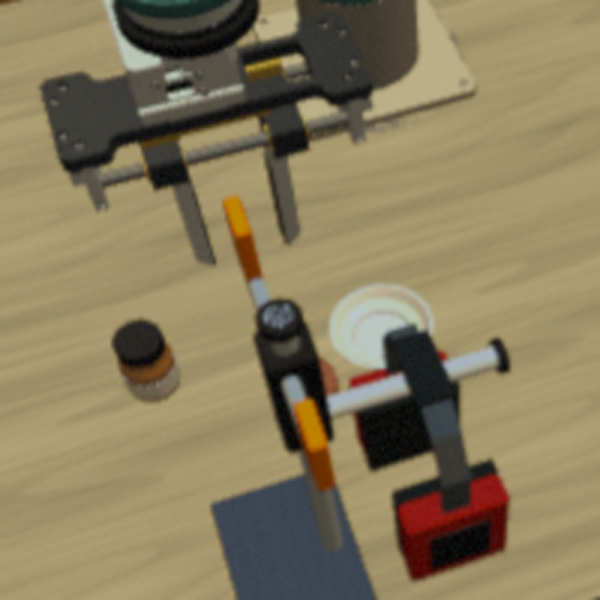

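Emit:
play_rows --pt "0 -10 0 0 0 0" --pt "0 -15 0 0 0 0" --pt "0 -20 0 0 0 0" --pt "0 -20 0 0 0 0" --pt "0 -15 0 0 0 0" --pt "0 -5 0 0 0 0" --pt "0 0 0 0 0 0" --pt "0 0 0 0 0 0" --pt "0 0 0 0 0 0"

```text
time_s: 23.77
eef_pos: [492.3, -223.7, 399.4]
orientation: [-90.0, 0.1, -1.1]
ft_force: [-0.7, 0.3, 1.4]
width: 47.1
```

```bash
python3 - <<'E'
from d import *
go([491.9,-222.2,147],-1.1,0);print(manip.state()['width'])
cv2.imwrite('pics/d20.png',manip.camera('side')[:,:,::-1])
cv2.imwrite('pics/s20.png',cv2.resize(manip.camera('scene')[100:300,180:400,::-1],None,fx=3,fy=3,interpolation=cv2.INTER_CUBIC))
E
```

```text
t 23.77 pos [ 492.3 -223.7  399.4] axes x [ 1.    -0.02  -0.001] y [-0.001  0.001 -1.   ] F [-0.7  0.3  1.4]
d tool [-1.000e-01  2.524e+02  1.300e+00] rot [-0.  -0.  -0.1]
47.07445372912296
```

View pics/d20.png

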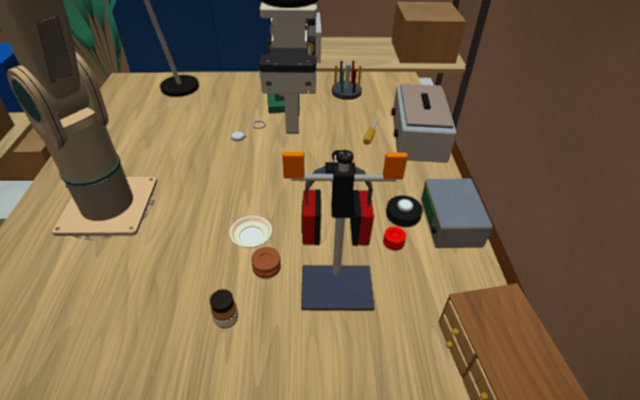

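View pics/s20.png

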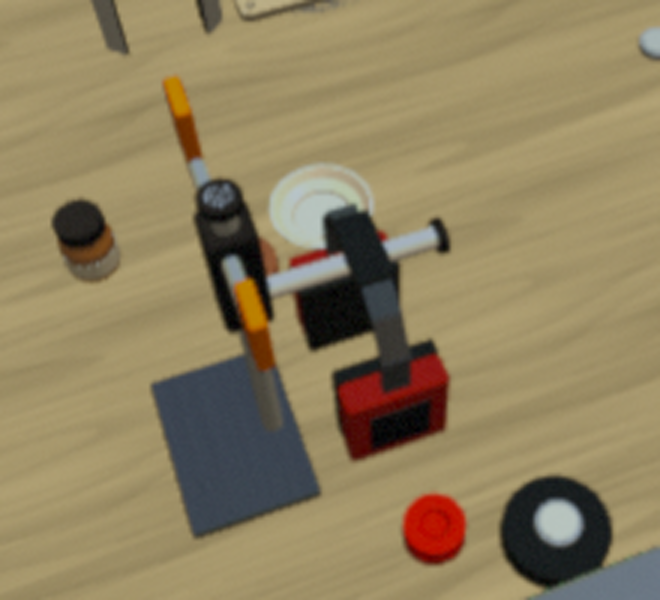

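```bash
python3 - <<'E'
from fit0 import *
ps=[576.9,-223.9,np.radians(-91.1)]
for z in (150,165):
  print(z,'paddle_b inner/outer top scene->crop',((proj(C['scene'],T(ps,[[0,67,172+z],[0,103,172+z],[-153,0,50+z]]))-[180,100])*3).round())
for x in(-20,-6,10):
  print(x,((proj(C['scene'],T(ps,[[-85+x-42,75,41],[-85+x+42,75,41],[-85+x,0,229]]))-[180,100])*3).round())
E
```

```text
150 paddle_b inner/outer top scene->crop [[251. 292.]
 [268. 341.]
 [443. 246.]]
165 paddle_b inner/outer top scene->crop [[247. 278.]
 [265. 328.]
 [444. 234.]]
-20 [[465. 427.]
 [369. 461.]
 [381. 243.]]
-6 [[449. 433.]
 [353. 466.]
 [363. 248.]]
10 [[431. 439.]
 [334. 473.]
 [341. 255.]]
```

```bash
python3 -c "
from bench import manip
print(manip.job_done())"
```

```text
the job is handed in; nothing more can be done
None
```

The red ear defenders are hanging on the raised arm, and I handed the job in after about 24 s of the 64 s allowed. `job_done()` gave no verdict.

- **Pushing:** I pushed them along a curve with the open fingers, one on the back of each cup, until they stood centred astride the lowered arm. The wrist force stayed at a few newtons throughout.
- **Raising:** I raised the arm by the grip nearer the robot (`paddle_a`), which took about 15 N, then let go and moved the gripper clear.

The last checks, worked out from the camera images and the tool's travel:

| Check | Result | Required |
|---|---|---|
| Arm height above its lowest | about 163–165 mm | over 150 mm |
| Ear defenders along the arm, from its middle | about −6 mm | within ±50 mm |
| Cup clearance above the bench | about 41 mm | about 30 mm or more |
| Upright and still | upright, and unchanged between pictures before and after release | within 0.3 rad, at rest |
| Cushions, puck, dish and jar | look unmoved in the final pictures | under 20 mm |
| Robot touching anything | no; wrist force about zero | nothing |

None of these checks failed. The one disagreement is small: the final picture puts the arm 1–2 mm lower than the tool's 165 mm of travel.

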